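# Clamp a pine blank in the coping sled and lock the cam lever

### The job

Lay the longer pine offcut flat in the coping sled, lengthwise along the back strip with its end up to the small end stop, between the back strip and the sprung pad. Then take the ball knob of the upright cam lever and slide the clamp along its track until its front edge is on the line scribed across the sled and the sprung pad is pressed in, holding the blank tight against the back strip. Keeping the clamp on that line, swing the lever fully down towards the fence, leave everything else where it is, and finish while still holding the knob.

Things in the scene. Friction and masses are not known exactly. Their poses are not given: they have to be found in the camera images.
- sled: coping sled fixed to the table: plywood board 18 mm thick, x -61 to +51 mm, y -120 to +120 mm; origin under the middle, z up, +x away from the robot. Back strip along x at the +y end: its face to the blank at y = +105 mm. End stop at x -57 to -45, y +57 to +103 mm. Both stand 12 mm above the board. A T-track is let in flush along y at x = +10 mm
- seat (a point): point on the top of the sled's board (18 mm above the table) where the middle of the blank's underside lies when it touches back strip and end stop; axes as the sled's
- mark (a point): middle of the dark line scribed across sled and track, on the board's top, 47 mm from seat towards -y of the sled; axes as the sled's
- blank: the work blank: pale pine offcut, 50 x 110 x 32 mm (x, y, z), 110 mm along its own y; origin at the centre of its underside, about 0.085 kg, lies left of the sled. In the sled its length lies along the sled's x. It may be laid up to 30 mm short of the back strip, leaving room for the fingers: the clamp pushes it home. Towards the end stop nothing pushes it
- clamp_slide: sliding clamp on the track: steel base plate 52 x 50 x 8 mm, grey block up to 34 mm above the board; moves only along the sled's y (about 1.5 N friction), starts at the -y end, its front edge 73 to 85 mm short of the mark. Origin at the middle of its lower front (+y) edge. It carries the pad and the lever
- slide_edge (a point): middle of the lower front edge of the clamp's base plate, on the board's top; it lies over the mark when the clamp is at length
- pad (a joint): how far the sprung pad is pressed back into the clamp, m: 0 out, 0.010 fully in (4 N at first, 10 N fully in). The pad is 56 mm wide (x), 24 mm high, centred 17 mm above the board; out, its face is 30 mm ahead of slide_edge. It meets a blank that touches the back strip when the clamp is 8 mm short of the mark, and is 8 mm in at the mark
- pad_face (a point): centre of the rubber face of the pad
- lever (a joint): cam lever on top of the clamp, rad: 0 upright (open), 1.40 swung down towards the sled's +x (closed). It turns about an axis along the sled's y through lever_hinge, stays where it is left and starts between 0 and 0.3; it takes 2 to 4 N at the knob. From about 1.1 on its cam locks the clamp to the track; before that the pad's spring pushes the clamp back off the mark as soon as it is let go
- lever_hinge (a point): point on the lever's hinge axis: 25 mm behind slide_edge and 45 mm above the board
- lever_knob (a point): centre of the lever's black ball knob, 25 mm across, 72 mm from the hinge axis; it can turn between two pads that pinch it along the sled's y
- short_offcut: bystander: darker and shorter offcut, 60 x 75 x 22 mm, origin under its middle
- pencil: bystander: flat carpenter pencil, 9 x 118 x 8 mm, lying on the sled beside the track, on the robot's side; origin under its middle
- spanner: bystander: small spanner, 32 x 194 x 6 mm, origin under its middle
- tape_measure: bystander: pocket tape, 36 x 78 x 61 mm, origin under its middle
- spacer_ring: bystander: steel spacer ring, 54 mm across, 30 mm high, origin under its middle
- screw_tin: bystander: open tin of screws, 85 x 82 x 49 mm, origin under its middle
- setting_block: bystander: white setting block with a black knob, 40 x 60 x 46 mm, origin under its middle

How it is judged:
By the outcome, as a careful person would: the job done as asked, in the order asked, and still so for the second after the job is handed in, while the arm keeps its last pose, push and grip.
It also fails if it takes over 50 s, if anything falls off the work surface, if the arm or the gripper's body presses on something with over 40 N, if the wrist force passes 120 N, or if a joint passes its speed limit or range.

### The arm

A 6-joint arm with a two-finger parallel gripper is mounted at the origin on a cart in front of the work surface, level with it; the furniture and walls round the work are solid. World frame = base frame: x ahead of the robot, y to its left, z up, the work surface at z = 0. Lengths are in m, angles in degrees, forces in N, time in s.
With the tool pointing down it reaches from about 0.35 to 0.875 m from the base axis. Payload 4.2 kg.
Tool frame: the origin (TCP) lies midway between the tips of the shut fingers; the grasp point (between the pads) lies 19 mm behind it (hold_point_z is the z of the grasp point in the tool frame, in m); z points along the fingers, y is the direction in which the jaws open and shut (so a half turn about z gives the same grasp; the last joint's range is limited). The gripper opens to 87 mm and grips with 3 to 60 N. Pads are 19 mm wide; open, the fingers measure 117 mm over their backs; the gripper's body (75 mm by 190 mm) begins 51 mm behind the grasp point.
Start: joints at [86.436, 22.042, 0.453, 0, -68.411, -14.817], TCP at [0.197, 0.593, 0.223] pointing down, gripper open.
Joint ranges: [-179.83, 179.83], [-69.29, 118.12], [-61.27, 80.66], [-181.25, 117.63], [-171.15, -9.14], [-177.46, 177.46]. Speed limits (degrees/s): [159.86, 159.86, 180, 180, 180, 180].

### API

Orientations are given as a 3x3 rotation matrix whose columns are the frame's x, y, z axes.
In Python, from station import * gives the robot as it stands. The module is installed in compiled form; this text tells all that it offers.
- The arm moves only by the tool jog_arm, never from a script. Its argument "moves" is a list of rows, each a list of 7 numbers: the closure, from -1 (fully open) to 1 (shut), then the shift along the tool's x, y, z in m, then the turn, a rotation vector about the tool's x, y, z in rad. In form: [[gripper, x, y, z, wx, wy, wz], ...]. A call has exactly 10 rows; each row is the pose to reach, as a shift and turn from the pose commanded when the call began, along the tool's axes at that moment; what a row does not reach only later rows make up. A row lasts 1/12 s, in which the tool goes at most 41.7 mm and 7.16 degrees, less where a joint would pass 70% of its speed; a pose out of reach is approached as far as the arm can. A call with a gripper value outside its range is refused whole. The fingers move at their own pace and stop on an object; the grip force is fixed at half the most. Time passes only in rows, so rows that repeat a pose let the fingers close, or fill a call up. It gives the time, the measured TCP pose, the force and the opening at its end, in the units of the state.
- sense(): the state, without advancing time (a new reading comes with each control period).
- capture(name): name is "scene" or "top" or "wrist"; returns a dict with "frame" (480x640x3 uint8, red, green, blue), "fov_y" (degrees; the focal length in pixels is half the picture's height over the tangent of half this angle, whatever the lens; pixels are square), "cx", "cy" (the principal point, pixels), "world_from_camera" (4x4, takes a point from camera to world coordinates). Camera axes: x right, y down, z forward; pixel columns grow to the right and rows downward; lengths in m; the calibration is good to about 2 mm. The wrist camera is an equidistant fisheye: a pixel r from the principal point sees the ray r / f radians off the axis. A picture is of the moment at which its call begins. There is no depth.
- finish_job(): hands the job in, once; it reports no verdict.
The state is a dict: "time_s": time; "joints": joint angles; "joint_velocities": joint speeds; "effort": joint torques, N m; "tcp_pos": TCP position; "ee_rot": TCP orientation; "wrist_force": force on the tool from outside, world axes, zero at the start; "moment": the same for the moment, N m; "gripper_width": opening from 0.0 (shut) to 1.0 (fully open).
Only numpy, scipy, OpenCV 4.12 (cv2) and the standard library are available. Lean on these libraries where they do the work, as an engineer would, in place of code of your own. Each camera call takes 0.05 s, during which the arm holds its last target.

## Working session

There is one attempt and no reset: what is moved stays moved. The work goes in short steps, Python scripts to look and compute and a tool call to move; the robot and the scene stay as the last step left them, time stands still between calls to the robot, and variables do not carry over. Pictures are saved under pics/ and viewed, and the job is handed in when it is done.

Besides the shell and the picture viewer there is one more tool, called after ">>>" as a command line: name --pt "numbers of a row" for each row, then --argument value for the rest. jog_arm: Moves the arm, as the interface text tells. Its arguments: {"type":"object","properties":{"moves":{"type":"array"}},"required":["moves"]}

```bash
mkdir -p pics
python3 - <<'E'
from station import *
import cv2
s=sense();print(s)
for n in("scene","top","wrist"):
    c=capture(n);cv2.imwrite(f"pics/{n}0.png",c["frame"][:,:,::-1]);print(n,c["fov_y"],c["cx"],c["cy"],c["world_from_camera"])
E
```

```text
{'time_s': 0.0, 'joints': array([ 8.64377001e+01,  2.20929904e+01,  3.79436516e-01, -2.79014337e-02,
       -6.84128210e+01, -1.48150446e+01]), 'joint_velocities': array([ 0.00257714, -0.07014579,  0.04114001, -0.12028281, -0.0121553 ,
       -0.07491355]), 'effort': array([-1.83362658e-04, -3.90673220e+01,  1.87403280e+01,  4.21989262e+00,
        1.08936671e-02, -1.92749039e-04]), 'tcp_pos': array([0.19685865, 0.59254486, 0.22143661]), 'ee_rot': array([[ 9.48944128e-01, -3.15443649e-01, -5.88983504e-04],
       [-3.15444173e-01, -9.48941648e-01, -2.17321914e-03],
       [ 1.26617198e-04,  2.24805495e-03, -9.99997465e-01]]), 'wrist_force': array([ 1.16806098, -1.01045393,  0.11568088]), 'moment': array([-0.0062414 , -0.03582433,  0.00267008]), 'gripper_width': 0.9992783275879656}
scene 54.99609320601452 321.3165283839727 235.99406814076937 [[ 0.89509696 -0.211       0.39278548  0.17121738]
 [-0.44533753 -0.46618229  0.76442695 -0.79365487]
 [ 0.02181555 -0.85915835 -0.51124456  0.61364293]
 [ 0.          0.          0.          1.        ]]
top 52.30184516802695 323.64318608123045 240.1734674622591 [[-0.02326132 -0.9869153   0.15955282  0.40581256]
 [-0.99972886  0.02279507 -0.00475212 -0.07133283]
 [ 0.00105292 -0.1596201  -0.98717795  0.95232787]
 [ 0.          0.          0.          1.        ]]
wrist 65.70646984690485 312.7187878226073 244.54932219719734 [[-0.31469805 -0.91629152 -0.24773976  0.26357824]
 [-0.94918946  0.3043739   0.07997444  0.570328  ]
 [ 0.00212562  0.26031977 -0.96552012  0.38188406]
 [ 0.          0.          0.          1.        ]]
```

View pics/scene0.png

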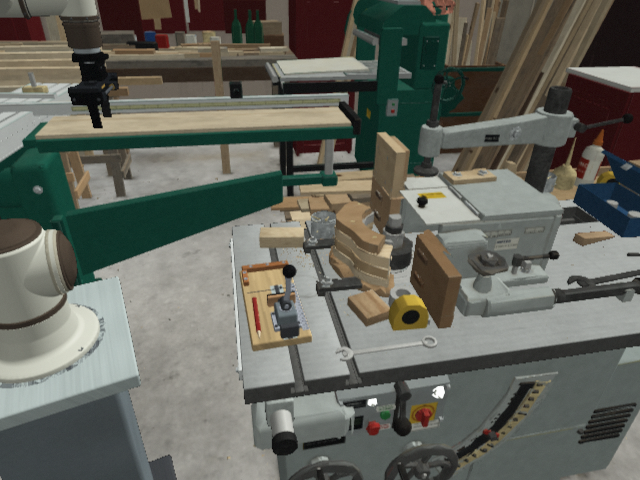

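View pics/top0.png

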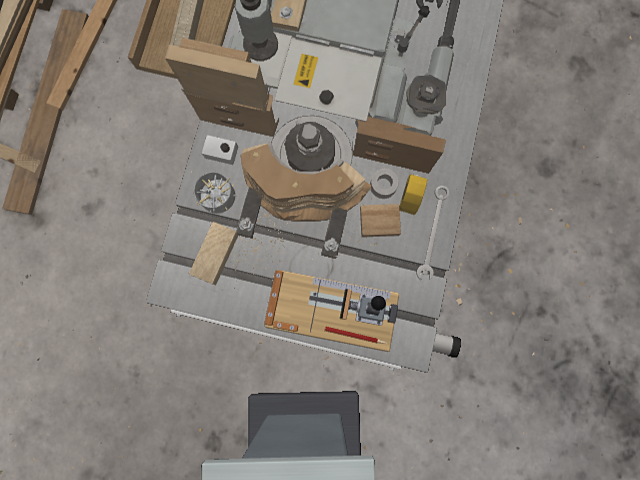

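View pics/wrist0.png

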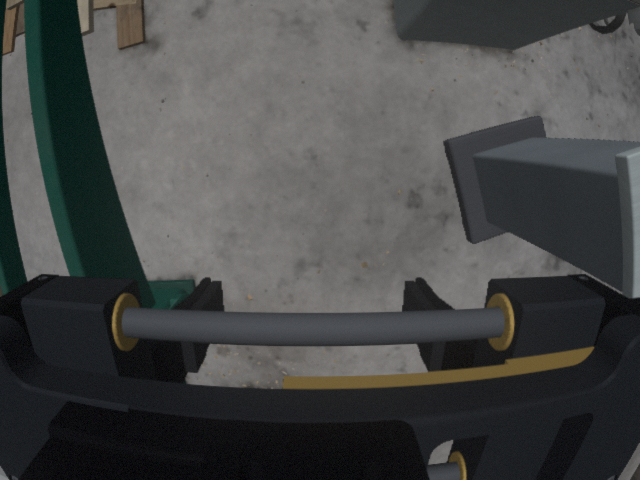

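The top view shows the sled at about (330,310), the pine blank at about (214,252) and the clamp and knob at about (376,303). The wrist camera sees only floor. I'll zoom in on the sled and blank.

Run:
```python
import cv2
a=cv2.imread("pics/top0.png")
cv2.imwrite("pics/tz1.png",cv2.resize(a[255:365,255:415],None,fx=5,fy=5,interpolation=cv2.INTER_CUBIC))
cv2.imwrite("pics/tz2.png",cv2.resize(a[205:305,150:290],None,fx=5,fy=5,interpolation=cv2.INTER_CUBIC))
a=cv2.imread("pics/scene0.png")
cv2.imwrite("pics/sz1.png",cv2.resize(a[215:355,225:375],None,fx=4,fy=4,interpolation=cv2.INTER_CUBIC))
```

```text
(no output)
```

View pics/tz1.png

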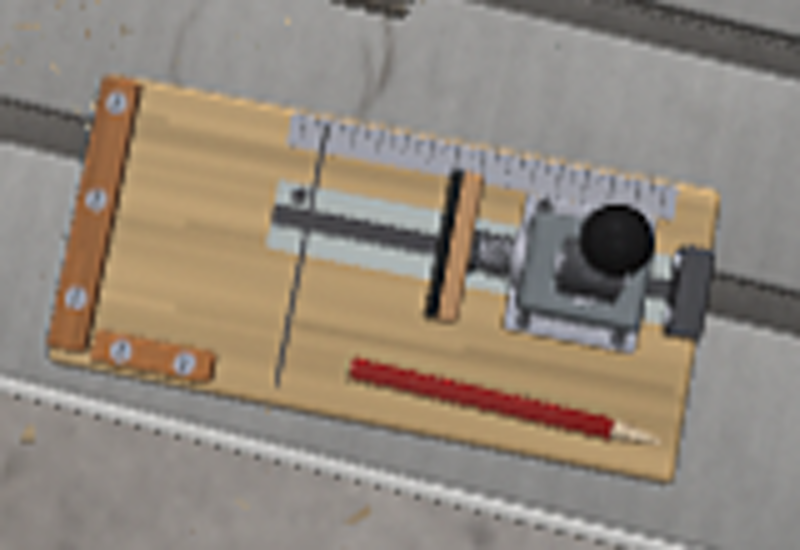

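View pics/tz2.png

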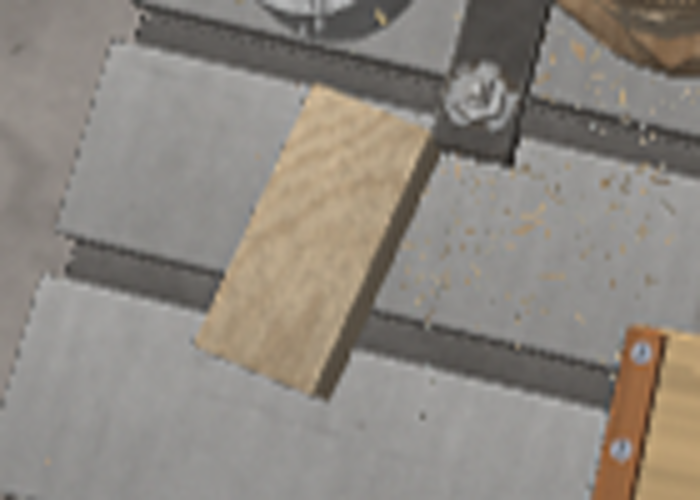

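View pics/sz1.png

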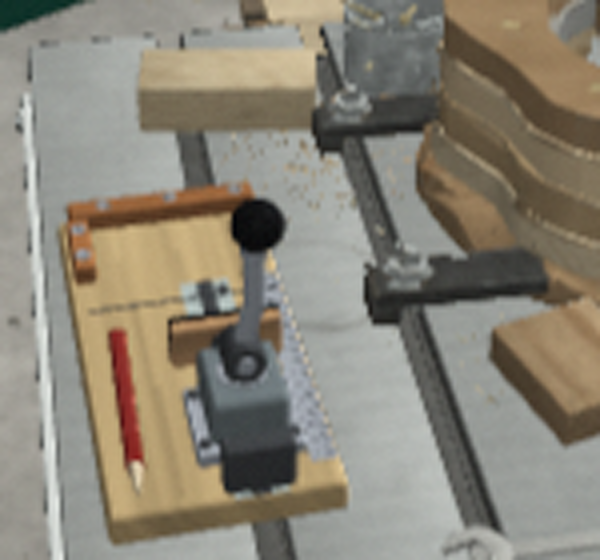

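```bash
cat > h.py <<'E'
import numpy as np, cv2
from scipy.optimize import least_squares
def K(c):
    f=240/np.tan(np.radians(c["fov_y"])/2); return f
def proj(c,P):
    T=np.linalg.inv(np.array(c["world_from_camera"])); p=(T[:3,:3]@np.atleast_2d(P).T).T+T[:3,3]
    f=K(c); return np.c_[p[:,0]/p[:,2]*f+c["cx"],p[:,1]/p[:,2]*f+c["cy"]]
def ray(c,u,v,wrist=False):
    f=K(c); d=np.array([u-c["cx"],v-c["cy"]])
    if wrist:
        r=np.hypot(*d); th=r/f; k=np.array([*(np.sin(th)*d/max(r,1e-9)),np.cos(th)])
    else: k=np.array([d[0]/f,d[1]/f,1])
    T=np.array(c["world_from_camera"]); return T[:3,3],T[:3,:3]@k
def onz(c,u,v,z,wrist=False):
    o,d=ray(c,u,v,wrist); return o+d*(z-o[2])/d[2]
def body(p,P):
    x,y,a=p; P=np.atleast_2d(P); ca,sa=np.cos(a),np.sin(a)
    return np.c_[x+ca*P[:,0]-sa*P[:,1],y+sa*P[:,0]+ca*P[:,1],P[:,2]]
E
python3 - <<'E'
from h import *
from station import *
import pickle
cs={n:capture(n) for n in("scene","top","wrist")}; pickle.dump(cs,open("cams.pkl","wb"))
t,s=cs["top"],cs["scene"]
def z1(u,v): return ((u+.5)/5-.5+255,(v+.5)/5-.5+255)
def z2(u,v): return ((u+.5)/5-.5+150,(v+.5)/5-.5+205)
def zs(u,v): return ((u+.5)/4-.5+225,(v+.5)/4-.5+215)
L=lambda *a:np.array(a)/1000
S=[(t,z1(672,480),L(-61,-120,18)),(t,z1(718,190),L(51,-120,18)),(t,z1(50,357),L(-61,120,18)),
(s,zs(115,524),L(-61,-120,18)),(s,zs(346,488),L(51,-120,18)),(s,zs(62,232),L(-61,120,18))]
def fit(S,x0):
    f=lambda p:np.concatenate([(proj(c,body(p,P))[0]-np.array(uv)) for c,uv,P in S])
    r=least_squares(f,x0); print(r.x[:2],np.degrees(r.x[2]));print(r.fun.reshape(-1,2).round(1).tolist()); return r.x
fit(S[:3],[.45,-.1,0]);fit(S[3:],[.45,-.1,0]);p=fit(S,[.45,-.1,0])
np.save("sled.npy",p)
for uv in [(325,127),(278,385)]:
    w=onz(t,*z1(*uv),.018); a=p[2]; d=w[:2]-p[:2]; print("mark line local",d@[np.cos(a),np.sin(a)],d@[-np.sin(a),np.cos(a)])
B=[(t,z2(315,84),L(25,55,32)),(t,z2(438,133),L(25,-55,32)),]
# blank corners: top face
for uv in [(315,84),(438,133),(318,394),(194,344)]: print("blank top",onz(t,*z2(*uv),.032))
for uv in [(140,52),(318,60),(140,85),(318,86)]: print("scene blank?",onz(s,*zs(*uv),.032))
for uv in [(140,130),(316,122)]: print("scene blank bottom",onz(s,*zs(*uv),0))
# knob triangulation
o1,d1=ray(t,*z1(618,239));o2,d2=ray(s,*zs(257,225))
A=np.c_[d1,-d2]; k=np.linalg.lstsq(A,o2-o1,rcond=None)[0]; print("knob",o1+d1*k[0],o2+d2*k[1])
a=p[2]; w=(o1+d1*k[0]+o2+d2*k[1])/2; d=w[:2]-p[:2]; print(d@[np.cos(a),np.sin(a)],d@[-np.sin(a),np.cos(a)],w[2])
for uv in [(350,370),(612,430),(655,440)]: 
    w=onz(t,*z1(*uv),.026); d=w[:2]-p[:2]; print("pencil",d@[np.cos(a),np.sin(a)],d@[-np.sin(a),np.cos(a)])
for uv in [(535,195),(505,328)]:  # base front
    w=onz(t,*z1(*uv),.026); d=w[:2]-p[:2]; print("basefront",d@[np.cos(a),np.sin(a)],d@[-np.sin(a),np.cos(a)])
E
```

```text
[ 0.42949072 -0.08910309] -12.337225890304792
[[0.2, 0.4], [0.9, -0.7], [-1.1, 0.1]]
[ 0.42877179 -0.09436537] -12.543027325679446
[[-1.3, 0.7], [1.8, 0.2], [-0.5, -1.7]]
[ 0.42942012 -0.09074911] -12.425057809172026
[[1.0, 0.5], [1.8, -0.5], [-0.2, 0.1], [-1.5, -0.7], [1.4, -1.2], [-0.8, -2.6]]
mark line local 0.04406077276548031 0.034730605823362654
mark line local -0.0544627882368578 0.03328713401272589
blank top [0.59595983 0.13639371 0.032     ]
blank top [0.57575926 0.08911967 0.032     ]
blank top [0.47705825 0.13372395 0.032     ]
blank top [0.49698867 0.18071386 0.032     ]
scene blank? [0.49419971 0.17753137 0.032     ]
scene blank? [0.59254569 0.12205156 0.032     ]
scene blank? [0.48026597 0.13904122 0.032     ]
scene blank? [0.57920732 0.0929406  0.032     ]
scene blank bottom [0.47858457 0.13874233 0.        ]
scene blank bottom [0.58208844 0.10203454 0.        ]
knob [ 0.43122754 -0.16338621  0.13481985] [ 0.43130711 -0.16341473  0.13482554]
0.01743578237703051 -0.07055229840490188 0.13482269414346568
pencil -0.043668896452381076 0.007847148384154307
pencil -0.046475409982874354 -0.09191976927750953
pencil -0.046988757929593616 -0.10823222752807013
basefront 0.033534020564071565 -0.048168576492123194
basefront -0.01734062333894485 -0.04608041855670799
```

Both views give the sled at about (0.429, -0.090), yaw -12.4°. The scribed line comes out at local y≈34 mm (expected 33). The blank's centre is about (0.536, 0.135) with its length at -24°, and it measures 51×108 mm (expected 50×110). The knob is at (0.431, -0.163, 0.135), so the lever is at about 0.1 rad. All of this fits the given sizes, so I'll move to above the blank.

>>> jog_arm --pt "-1 0.033 0.023 0.006 0 0 0" --pt "-1 0.066 0.046 0.012 0 0 0" --pt "-1 0.099 0.07 0.018 0 0 0.01" --pt "-1 0.132 0.093 0.024 0 0 0.02" --pt "-1 0.165 0.116 0.03 0 0 0.03" --pt "-1 0.198 0.139 0.036 0 0 0.05" --pt "-1 0.231 0.162 0.042 0 0 0.06" --pt "-1 0.264 0.185 0.048 0 0 0.07" --pt "-1 0.297 0.208 0.054 0 0 0.085" --pt "-1 0.33 0.231 0.06 0 0 0.1"

```text
time_s: 1.13
tcp_pos: [0.4382, 0.2682, 0.1626]
ee_rot: [[0.913, -0.409, 0.001], [-0.409, -0.913, 0.001], [0.0, -0.001, -1.0]]
wrist_force: [0.9, 0.5, -0.9]
gripper_width: 0.999
```

```bash
cat >> h.py <<'E'
def togo(s,p,yaw,tilt=None):
    """shift in tool axes & rotvec (tool axes) to reach TCP p, tool down with tool-x at yaw deg"""
    from scipy.spatial.transform import Rotation as R
    a=np.radians(yaw); Rt=np.c_[[np.cos(a),np.sin(a),0],[np.sin(a),-np.cos(a),0],[0,0,-1]]
    E=np.array(s["ee_rot"]); return (E.T@(np.array(p)-s["tcp_pos"])).round(4),R.from_matrix(E.T@Rt).as_rotvec().round(4)
E
python3 - <<'E'
from h import *
from station import *
s=sense();print(s["tcp_pos"],s["time_s"]);print(togo(s,[.5364,.135,.14],-24))
E
```

```text
[0.43818464 0.26817359 0.16259908] 1.1333
(array([0.1441, 0.0814, 0.0226]), array([-0.0007, -0.0002, -0.0022]))
```

>>> jog_arm --pt "-1 0.03 0.017 0.005 0 0 0" --pt "-1 0.06 0.034 0.01 0 0 0" --pt "-1 0.09 0.05 0.015 0 0 0" --pt "-1 0.115 0.065 0.02 0 0 0" --pt "-1 0.135 0.076 0.022 0 0 0" --pt "-1 0.144 0.0815 0.0225 0 0 0" --pt "-1 0.144 0.0815 0.0225 0 0 0" --pt "-1 0.144 0.0815 0.0225 0 0 0" --pt "-1 0.144 0.0815 0.0225 0 0 0" --pt "-1 0.144 0.0815 0.0225 0 0 0"

```text
time_s: 1.97
tcp_pos: [0.5351, 0.1376, 0.1404]
ee_rot: [[0.913, -0.407, 0.0], [-0.407, -0.913, 0.0], [0.0, -0.001, -1.0]]
wrist_force: [-0.8, 0.7, 0.3]
gripper_width: 1.004
```

Run:
```python
from h import *
from station import *
s=sense();print(s["tcp_pos"],s["time_s"]);print(togo(s,[.5364,.135,.14],-24))
c=capture("wrist");cv2.imwrite("pics/w1.png",c["frame"][:,:,::-1])
import pickle;pickle.dump(c,open("w1.pkl","wb"))
```

```text
[0.53510673 0.1376099  0.14036773] 1.9667
(array([0.0022, 0.0019, 0.0004]), array([-0.0005, -0.0002, -0.0004]))
```

View pics/w1.png

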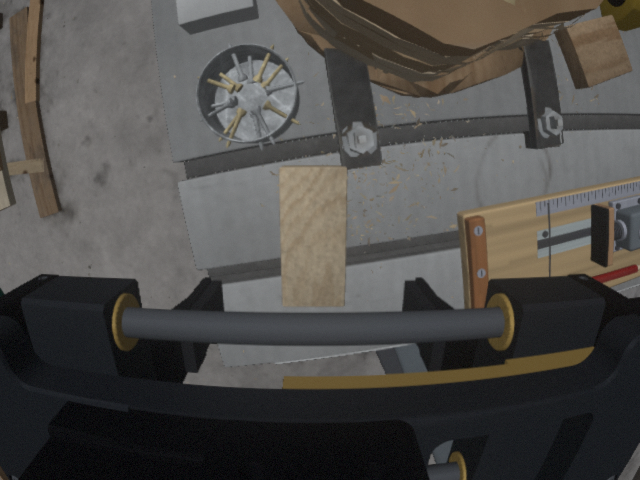

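The wrist view shows the blank upright in the image with top corners at about (281,167), (347,167), (345,306) and (281,306). The fingers straddle it at about (205,310) and (425,310). The sled strip is at about (470,250), and the bar's end at (378,165) is clear of the fingers.

Run:
```python
from h import *
import pickle
c=pickle.load(open("w1.pkl","rb"))
P=[onz(c,u,v,.032,True) for u,v in [(281,167),(347,167),(345,306),(281,306)]]
print(np.round(P,4),np.mean(P,0)); P=np.array(P)
for a,b in[(3,0),(2,1),(0,1),(3,2)]:
    d=(P[b]-P[a])[:2];print(np.hypot(*d),np.degrees(np.arctan2(d[1],d[0])))
p=np.load("sled.npy")
def loc(w): d=w[:2]-p[:2];a=p[2];return d@[np.cos(a),np.sin(a)],d@[-np.sin(a),np.cos(a)]
for n,uv,z in[("mark",(549,203),.018),("mark",(550,278),.018),("strip in top",(482,216),.03),("strip out top",(459,216),.03),("bar",(380,165),.02)]:
    w=onz(c,*uv,z,True);print(n,w.round(4),np.round(loc(w),4))
```

```text
[[0.5951 0.1353 0.032 ]
 [0.5758 0.0918 0.032 ]
 [0.4764 0.1351 0.032 ]
 [0.4971 0.1815 0.032 ]] [0.53612775 0.13592079 0.032     ]
0.10837856522282753 -25.194726608335444
0.10838116565698018 -23.497578522628935
0.047561501682946664 -113.94585077462149
0.05077159467822105 -113.97409502573151
mark [ 0.4792 -0.0677  0.018 ] [0.0437 0.0332]
mark [ 0.4085 -0.0522  0.018 ] [-0.0287  0.0332]
strip in top [0.4993 0.0056 0.03  ] [0.0475 0.1091]
strip out top [0.5072 0.0245 0.03  ] [0.0512 0.1293]
bar [0.5664 0.0673 0.02  ] [0.0998 0.1838]
```

>>> jog_arm --pt "-1 0.001 0.001 0.02 0 0 0" --pt "-1 0.002 0.0015 0.045 0 0 0" --pt "-1 0.002 0.0015 0.07 0 0 0" --pt "-1 0.002 0.0015 0.095 0 0 0" --pt "-1 0.002 0.0015 0.115 0 0 0" --pt "-1 0.002 0.0015 0.127 0 0 0" --pt "-1 0.002 0.0015 0.132 0 0 0" --pt "-1 0.002 0.0015 0.132 0 0 0" --pt "1 0.002 0.0015 0.132 0 0 0" --pt "1 0.002 0.0015 0.132 0 0 0"

```text
time_s: 2.85
tcp_pos: [0.5375, 0.1352, 0.0092]
ee_rot: [[0.913, -0.408, 0.002], [-0.408, -0.913, 0.001], [0.002, -0.002, -1.0]]
wrist_force: [-0.4, 0.2, 0.5]
gripper_width: 0.92
```

>>> jog_arm --pt "1 0 0 0 0 0 0" --pt "1 0 0 0 0 0 0" --pt "1 0 0 0 0 0 0" --pt "1 0 0 0 0 0 0" --pt "1 0 0 -0.005 0 0 0" --pt "1 0 0 -0.02 0 0 0" --pt "1 0 0 -0.045 0 0 0" --pt "1 0 0 -0.07 0 0 0" --pt "1 0 0 -0.08 0 0 0" --pt "1 0 0 -0.08 0 0 0"

```text
time_s: 3.68
tcp_pos: [0.5384, 0.1353, 0.0909]
ee_rot: [[0.913, -0.408, 0.005], [-0.408, -0.913, 0.003], [0.004, -0.005, -1.0]]
wrist_force: [0.8, 0.7, -1.5]
gripper_width: 0.578
```

Run:
```python
from h import *
from station import *
s=sense();print(s["tcp_pos"],s["time_s"],s["gripper_width"]*87)
p=np.load("sled.npy");q=body(p,[.012,.055,.08])[0];print(q,togo(s,q,np.degrees(p[2])))
c=capture("wrist");cv2.imwrite("pics/w2.png",c["frame"][:,:,::-1])
import pickle;pickle.dump(c,open("w2.pkl","wb"))
```

```text
[0.53837612 0.13525348 0.09085555] 3.6833 50.306646661190754
[ 0.452973   -0.03961925  0.08      ] (array([-0.0066,  0.1946,  0.0099]), array([-0.0044, -0.0043, -0.2037]))
```

View pics/w2.png

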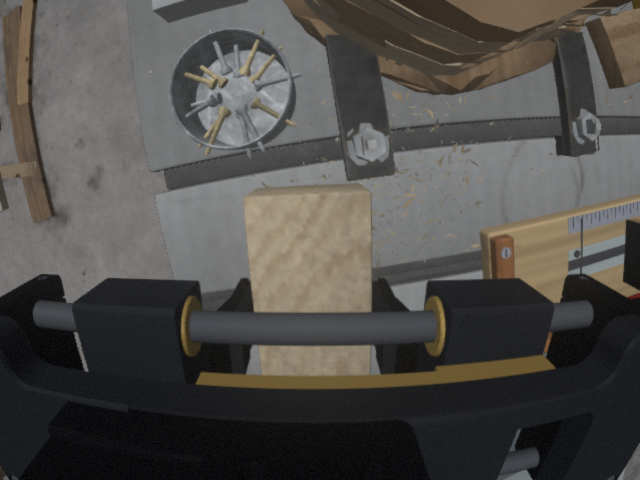

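The blank is held at an opening of 50.3 mm, as it should be, and has been lifted straight. I'll carry it above the sled, 7 mm short of the end stop.

>>> jog_arm --pt "1 0 0.012 0 0 0 -0.02" --pt "1 0 0.035 0 0 0 -0.05" --pt "1 0 0.06 0 0 0 -0.08" --pt "1 0 0.09 0 0 0 -0.11" --pt "1 0 0.12 0 0 0 -0.14" --pt "1 0 0.15 0 0 0 -0.17" --pt "1 -0.001 0.175 0 0 0 -0.195" --pt "1 -0.001 0.19 0 0 0 -0.204" --pt "1 -0.001 0.193 0 0 0 -0.204" --pt "1 -0.001 0.193 0 0 0 -0.204"

```text
time_s: 4.57
tcp_pos: [0.4556, -0.0422, 0.0868]
ee_rot: [[0.976, -0.217, -0.003], [-0.217, -0.976, -0.0], [-0.003, 0.001, -1.0]]
wrist_force: [0.1, -0.1, -0.5]
gripper_width: 0.575
```

Run:
```python
from h import *
from station import *
s=sense();print(s["tcp_pos"],s["time_s"],s["gripper_width"]*87)
p=np.load("sled.npy");q=body(p,[.018,.055,.05])[0];print(q,togo(s,q,np.degrees(p[2])))
c=capture("wrist");cv2.imwrite("pics/w3.png",c["frame"][:,:,::-1])
import pickle;pickle.dump(c,open("w3.pkl","wb"))
c=capture("top");cv2.imwrite("pics/t3.png",cv2.resize(c["frame"][230:370,220:420,::-1],None,fx=4,fy=4,interpolation=cv2.INTER_CUBIC))
```

```text
[ 0.45558325 -0.04224947  0.08678533] 4.5667 49.99282606241402
[ 0.45883247 -0.04091022  0.05      ] (array([ 0.003 , -0.0021,  0.0368]), array([ 0.0011,  0.0028, -0.0022]))
```

View pics/w3.png

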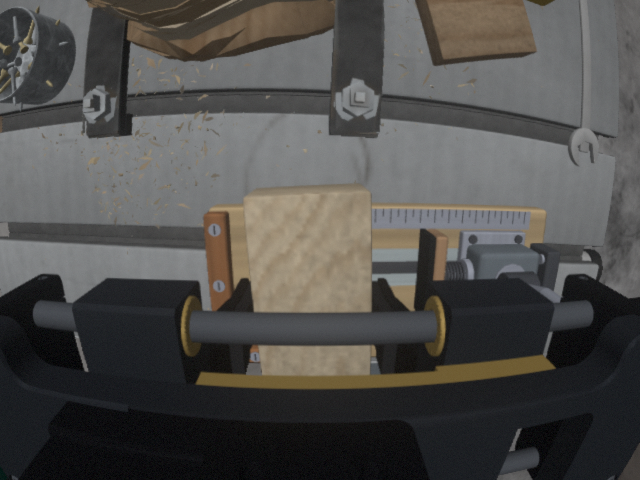

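View pics/t3.png

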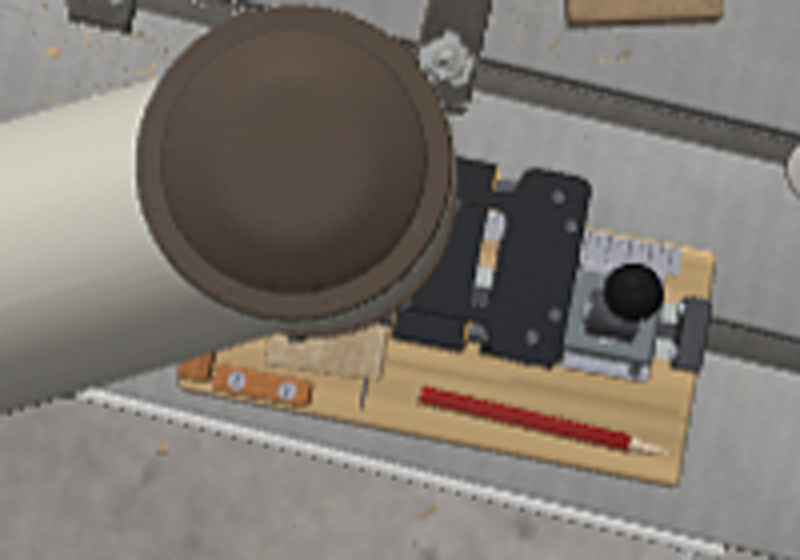

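The wrist view shows the blank held at (308,280) over the sled, aligned. The back strip is at about (217,250), the finger gap to its right is clear, and the pad is at (430,260). In the top view the gripper body's edge at (590,260) is clear of the knob at (633,290). I'll check the strip in this close view.

Run:
```python
from h import *
import pickle
c=pickle.load(open("w3.pkl","rb"));p=np.load("sled.npy")
def loc(w): d=w[:2]-p[:2];a=p[2];return d@[np.cos(a),np.sin(a)],d@[-np.sin(a),np.cos(a)]
for n,uv,z in[("strip in",(228,214),.03),("strip in",(231,275),.03),("strip out",(205,214),.03),("board far -y corner",(546,208),.018),("blank top far L",(246,196),.115),("blank top far R",(370,192),.115)]:
    w=onz(c,*uv,z,True);print(n,w.round(4),np.round(loc(w),4))
```

```text
strip in [0.4965 0.0005 0.03  ] [0.0459 0.1035]
strip in [0.4585 0.0094 0.03  ] [0.0069 0.104 ]
strip out [0.4999 0.0147 0.03  ] [0.0461 0.1181]
board far -y corner [ 0.4538 -0.2142  0.018 ] [ 0.0504 -0.1153]
blank top far L [ 0.5124 -0.0306  0.115 ] [0.0681 0.0766]
blank top far R [ 0.5041 -0.0745  0.115 ] [0.0694 0.0319]
```

>>> jog_arm --pt "1 0.001 -0.001 0.005 0 0 0" --pt "1 0.003 -0.002 0.015 0 0 0" --pt "1 0.003 -0.002 0.027 0 0 0" --pt "1 0.003 -0.002 0.038 0 0 0" --pt "1 0.003 -0.002 0.047 0 0 0" --pt "1 0.003 -0.002 0.054 0 0 0" --pt "1 0.003 -0.002 0.058 0 0 0" --pt "1 0.003 -0.002 0.058 0 0 0" --pt "1 0.003 -0.002 0.058 0 0 0" --pt "1 0.003 -0.002 0.058 0 0 0"

```text
time_s: 5.5
tcp_pos: [0.4608, -0.0399, 0.0305]
ee_rot: [[0.977, -0.215, 0.001], [-0.215, -0.977, 0.0], [0.001, -0.0, -1.0]]
wrist_force: [0.6, 0.2, -0.9]
gripper_width: 0.576
```

Run:
```python
from h import *
from station import *
s=sense();print(s["tcp_pos"],s["time_s"],s["wrist_force"],s["moment"])
p=np.load("sled.npy");q=body(p,[.0115,.055,.0275])[0];print(q,togo(s,q,np.degrees(p[2])))
```

```text
[ 0.46082521 -0.03985819  0.03045656] 5.5 [ 0.61474347  0.15007389 -0.90660287] [ 0.04488862  0.03218042 -0.01382825]
[ 0.45248471 -0.03951167  0.0275    ] (array([-0.0082,  0.0015,  0.0029]), array([-0.0004, -0.001 ,  0.0003]))
```

>>> jog_arm --pt "1 -0.001 0 0.001 0 0 0" --pt "1 -0.002 0 0.002 0 0 0" --pt "1 -0.003 0 0.0025 0 0 0" --pt "1 -0.004 0 0.0025 0 0 0" --pt "1 -0.005 0 0.0025 0 0 0" --pt "1 -0.006 0 0.0025 0 0 0" --pt "1 -0.007 0 0.0025 0 0 0" --pt "1 -0.008 0 0.0025 0 0 0" --pt "1 -0.008 0 0.0025 0 0 0" --pt "1 -0.008 0 0.0025 0 0 0"

```text
time_s: 6.33
tcp_pos: [0.4541, -0.0379, 0.0284]
ee_rot: [[0.977, -0.214, 0.003], [-0.214, -0.977, 0.001], [0.003, -0.001, -1.0]]
wrist_force: [2.9, 0.8, 7.1]
gripper_width: 0.58
```

Run:
```python
from h import *
from station import *
s=sense();print(s["tcp_pos"],s["time_s"],s["wrist_force"],s["moment"])
p=np.load("sled.npy");q=body(p,[.0115,.055,.0275])[0];print(q,togo(s,q,np.degrees(p[2])))
c=capture("top");cv2.imwrite("pics/t4.png",cv2.resize(c["frame"][270:350,240:400,::-1],None,fx=5,fy=5,interpolation=cv2.INTER_CUBIC))
c=capture("scene");cv2.imwrite("pics/s4.png",cv2.resize(c["frame"][215:355,225:375,::-1],None,fx=4,fy=4,interpolation=cv2.INTER_CUBIC))
```

```text
[ 0.45409661 -0.03788557  0.02836322] 6.3333 [2.9133952  0.83971555 7.143928  ] [-0.21936507 -0.82860639  0.07258999]
[ 0.45248471 -0.03951167  0.0275    ] (array([-0.0012,  0.0019,  0.0009]), array([-0.0012, -0.0032,  0.0009]))
```

View pics/t4.png

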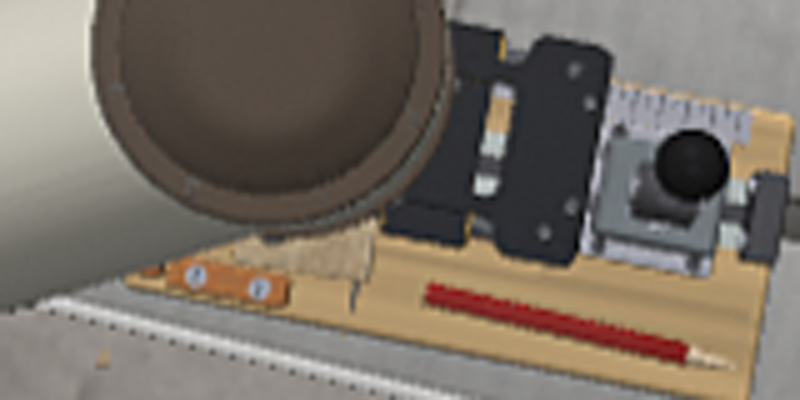

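View pics/s4.png

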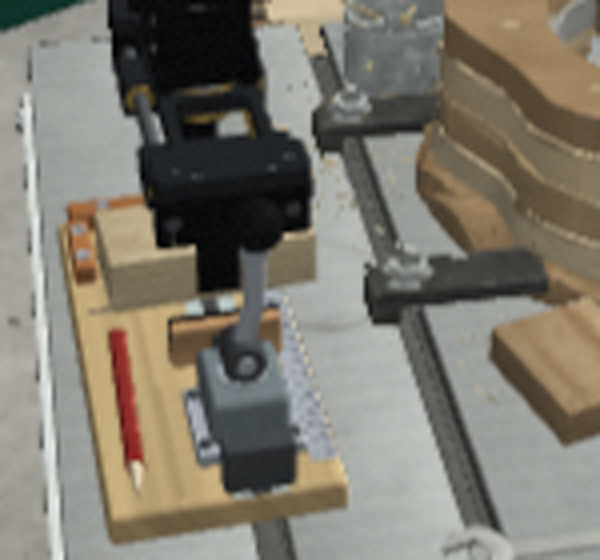

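The blank is on the board at 7 N down. A gap of a few mm to the end stop still shows in the scene view at about (98,275). I'll ease up a little and move further toward the stop.

>>> jog_arm --pt "1 0 0 -0.0005 0 0 0" --pt "1 -0.0005 0.0005 -0.0005 0 0 0" --pt "1 -0.001 0.001 -0.0005 0 0 0" --pt "1 -0.0015 0.001 -0.0005 0 0 0" --pt "1 -0.002 0.001 -0.0005 0 0 0" --pt "1 -0.0025 0.001 -0.0005 0 0 0" --pt "1 -0.003 0.001 -0.0005 0 0 0" --pt "1 -0.0035 0.001 -0.0005 0 0 0" --pt "1 -0.004 0.001 -0.0005 0 0 0" --pt "1 -0.004 0.001 -0.0005 0 0 0"

```text
time_s: 7.27
tcp_pos: [0.4514, -0.0385, 0.0287]
ee_rot: [[0.977, -0.214, 0.006], [-0.214, -0.977, 0.0], [0.006, -0.001, -1.0]]
wrist_force: [8.2, -4.9, 0.4]
gripper_width: 0.575
```

Run:
```python
from h import *
from station import *
s=sense();print(s["tcp_pos"],s["time_s"],s["wrist_force"],s["moment"])
p=np.load("sled.npy");q=body(p,[.0115,.055,.0275])[0];print(q,togo(s,q,np.degrees(p[2])))
c=capture("scene");cv2.imwrite("pics/s5.png",cv2.resize(c["frame"][250:310,230:310,::-1],None,fx=8,fy=8,interpolation=cv2.INTER_CUBIC))
```

```text
[ 0.45138526 -0.03853733  0.02873957] 7.2667 [ 8.23985717 -4.86501804  0.40065927] [-1.51701912 -2.39292916 -0.00776279]
[ 0.45248471 -0.03951167  0.0275    ] (array([0.0013, 0.0007, 0.0012]), array([-0.0014, -0.0059,  0.0011]))
```

View pics/s5.png

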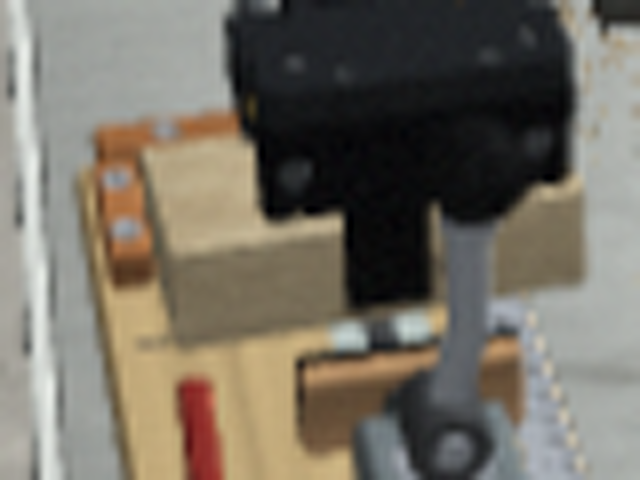

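Sideways force is 9 N along the sled's +x with almost no load on the board, so the blank's end is against the stop. I'll open a little, 5 mm per side, and rise.

>>> jog_arm --pt "-0.38 0 0 0 0 0 0" --pt "-0.38 0 0 0 0 0 0" --pt "-0.38 0 0 0 0 0 0" --pt "-0.38 0 0 0 0 0 0" --pt "-0.38 0 0 -0.005 0 0 0" --pt "-0.38 0 0 -0.02 0 0 0" --pt "-0.38 0 0 -0.045 0 0 0" --pt "-0.38 0 0 -0.08 0 0 0" --pt "-0.38 0 0 -0.12 0 0 0" --pt "-0.38 0 0 -0.15 0 0 0"

```text
time_s: 8.15
tcp_pos: [0.4483, -0.0385, 0.181]
ee_rot: [[0.977, -0.215, 0.002], [-0.215, -0.977, 0.0], [0.002, -0.0, -1.0]]
wrist_force: [0.6, 0.8, -0.3]
gripper_width: 0.69
```

Run:
```python
from h import *
from station import *
s=sense();print(s["tcp_pos"],s["time_s"],s["wrist_force"],s["moment"])
p=np.load("sled.npy");q=body(p,[.0174,-.0705,.165])[0];print(q,togo(s,q,np.degrees(p[2])))
c=capture("scene");cv2.imwrite("pics/s6.png",cv2.resize(c["frame"][215:355,225:375,::-1],None,fx=4,fy=4,interpolation=cv2.INTER_CUBIC))
c=capture("wrist");cv2.imwrite("pics/w6.png",c["frame"][:,:,::-1])
import pickle;pickle.dump(c,open("w6.pkl","wb"))
```

```text
[ 0.44829255 -0.03848893  0.18101972] 8.15 [ 0.5833734   0.75573324 -0.30634206] [ 0.03608787 -0.16523829  0.02798387]
[ 0.43124363 -0.1633417   0.165     ] (array([0.0101, 0.1256, 0.016 ]), array([-0.0004, -0.0016,  0.0004]))
```

View pics/s6.png

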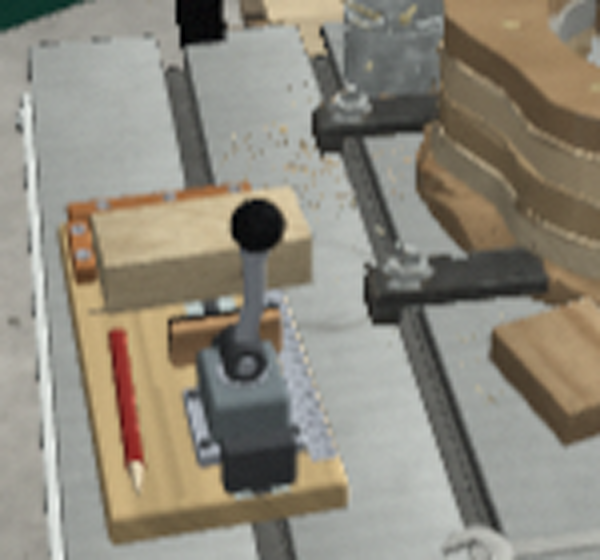

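View pics/w6.png

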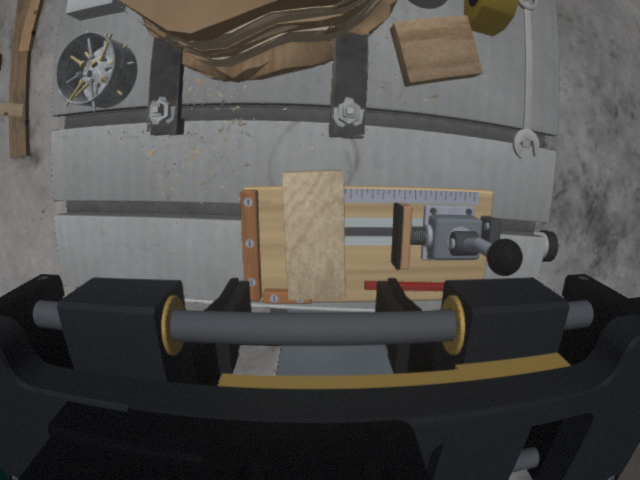

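Run:
```python
from h import *
import pickle
c=pickle.load(open("w6.pkl","rb"));p=np.load("sled.npy")
a=c["frame"][:,:,::-1]
cv2.imwrite("pics/w6z.png",cv2.resize(a[160:320,230:390],None,fx=5,fy=5,interpolation=cv2.INTER_CUBIC)[:600*2][:800])
def loc(w): d=w[:2]-p[:2];a=p[2];return d@[np.cos(a),np.sin(a)],d@[-np.sin(a),np.cos(a)]
for n,uv,z in[("blank FL",(283,172),.05),("FR",(343,171),.05),("NL",(287,298),.05),("NR",(345,300),.05),("strip in top",(258,192),.03),("strip in bot",(261,285),.03)]:
    w=onz(c,*uv,z,True);print(n,w.round(4),np.round(loc(w),4))
o,d=ray(c,505,257,True); k=(.1348-o[2])/d[2];print("knob",np.round(loc(o+k*d),4))
```

```text
blank FL [ 0.5079 -0.0259  0.05  ] [0.0626 0.0802]
FR [ 0.4985 -0.0729  0.05  ] [0.0636 0.0323]
NL [ 0.4023 -0.0044  0.05  ] [-0.045   0.0785]
NR [ 0.3898 -0.0532  0.05  ] [-0.0467  0.0281]
strip in top [0.4951 0.001  0.03  ] [0.0444 0.1038]
strip in bot [0.4119 0.0193 0.03  ] [-0.0408  0.1038]
knob [ 0.0166 -0.0701]
```

View pics/w6z.png

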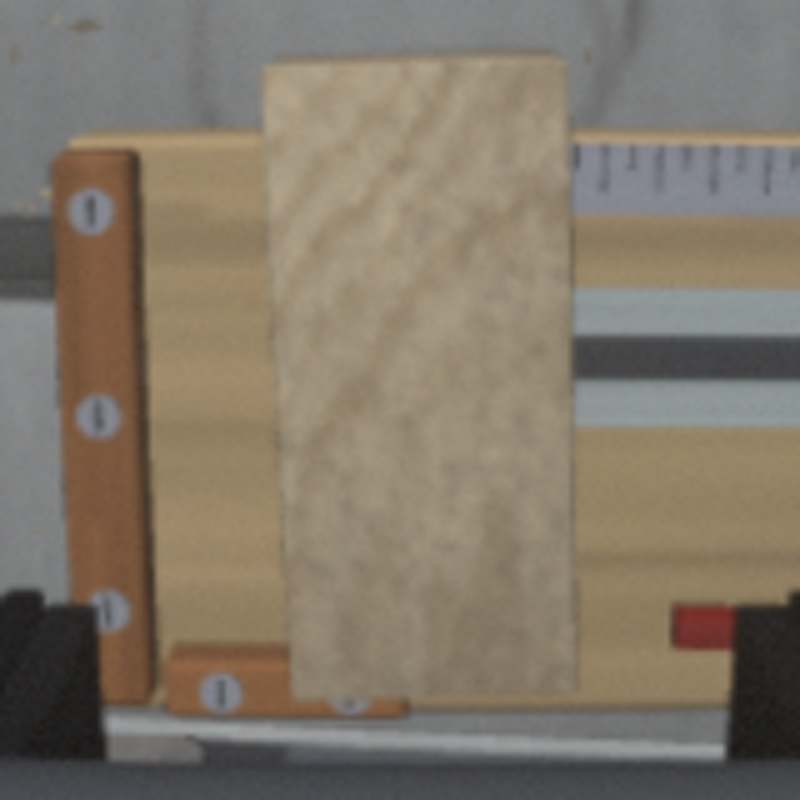

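The blank lies flat with its near end at local x≈-45 to -46 mm (the stop face is at -45). It is about 25 mm short of the strip, with 1-2° of yaw that the clamp will square up. The knob was measured again at local (17, -70), which agrees with the first measurement. Next I'll grasp the knob.

>>> jog_arm --pt "-0.38 0.002 0.02 0.002 0 0 0" --pt "-0.38 0.004 0.05 0.006 0 0 0" --pt "-0.38 0.007 0.085 0.01 0 0 0" --pt "-0.38 0.009 0.115 0.014 0 0 0" --pt "-0.38 0.0097 0.125 0.016 0 0 0" --pt "-0.38 0.0097 0.125 0.016 0 0 0" --pt "-0.38 0.0097 0.125 0.03 0 0 0" --pt "-0.38 0.0097 0.125 0.05 0 0 0" --pt "-0.38 0.0097 0.125 0.064 0 0 0" --pt "-0.38 0.0097 0.125 0.064 0 0 0"

```text
time_s: 9.08
tcp_pos: [0.4285, -0.1615, 0.1113]
ee_rot: [[0.977, -0.215, -0.007], [-0.215, -0.977, 0.001], [-0.007, 0.0, -1.0]]
wrist_force: [0.5, -0.4, -0.4]
gripper_width: 0.692
```

Run:
```python
from h import *
from station import *
s=sense();print(s["tcp_pos"],s["time_s"],s["wrist_force"],s["moment"])
p=np.load("sled.npy");q=body(p,[.017,-.0702,.117])[0];print(q,togo(s,q,np.degrees(p[2])))
c=capture("scene");cv2.imwrite("pics/s7.png",cv2.resize(c["frame"][215:355,225:375,::-1],None,fx=4,fy=4,interpolation=cv2.INTER_CUBIC))
c=capture("wrist");cv2.imwrite("pics/w7.png",c["frame"][:,:,::-1])
```

```text
[ 0.42853121 -0.16153861  0.11133125] 9.0833 [ 0.48257299 -0.37464241 -0.42061201] [-0.0057251   0.0666853   0.05076845]
[ 0.43091755 -0.16296266  0.117     ] (array([ 0.0026,  0.0009, -0.0057]), array([0.0005, 0.007 , 0.    ]))
```

View pics/s7.png

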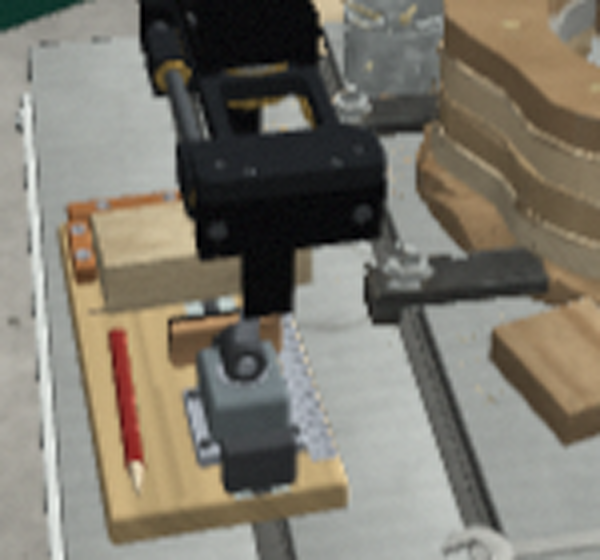

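View pics/w7.png

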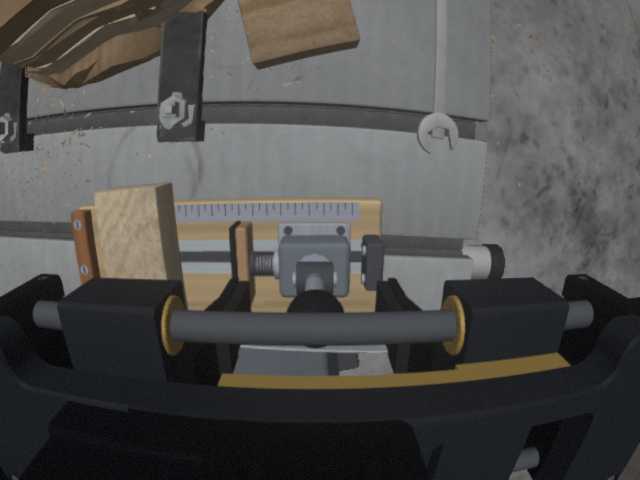

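The knob at (314,318) is midway between the fingers at (232,320) and (395,320). I'll make a small correction and close.

>>> jog_arm --pt "-0.38 0.001 0.0005 -0.002 0 0 0" --pt "-0.38 0.002 0.0005 -0.004 0 0 0" --pt "-0.38 0.002 0.0005 -0.004 0 0 0" --pt "-0.38 0.002 0.0005 -0.004 0 0 0" --pt "1 0.002 0.0005 -0.004 0 0 0" --pt "1 0.002 0.0005 -0.004 0 0 0" --pt "1 0.002 0.0005 -0.004 0 0 0" --pt "1 0.002 0.0005 -0.004 0 0 0" --pt "1 0.002 0.0005 -0.004 0 0 0" --pt "1 0.002 0.0005 -0.004 0 0 0"

```text
time_s: 10.02
tcp_pos: [0.4328, -0.1635, 0.118]
ee_rot: [[0.977, -0.215, -0.0], [-0.215, -0.977, 0.0], [-0.0, 0.0, -1.0]]
wrist_force: [0.1, -0.6, -0.2]
gripper_width: 0.323
```

Run:
```python
from h import *
from station import *
s=sense();print(s["tcp_pos"],s["time_s"],s["wrist_force"],s["moment"],s["gripper_width"]*87)
p=np.load("sled.npy");q=body(p,[.017,-.0702,.117])[0];print(q,togo(s,q,np.degrees(p[2])))
c=capture("wrist");cv2.imwrite("pics/w8.png",c["frame"][:,:,::-1])
import pickle;pickle.dump((c,s),open("w8.pkl","wb"))
```

```text
[ 0.43277948 -0.1634933   0.11798718] 10.0167 [ 0.11806075 -0.6102011  -0.22905771] [-0.03660362 -0.00263345 -0.00488355] 28.088273784168557
[ 0.43091755 -0.16296266  0.117     ] (array([-0.0019, -0.0001,  0.001 ]), array([0.    , 0.0002, 0.    ]))
```

View pics/w8.png

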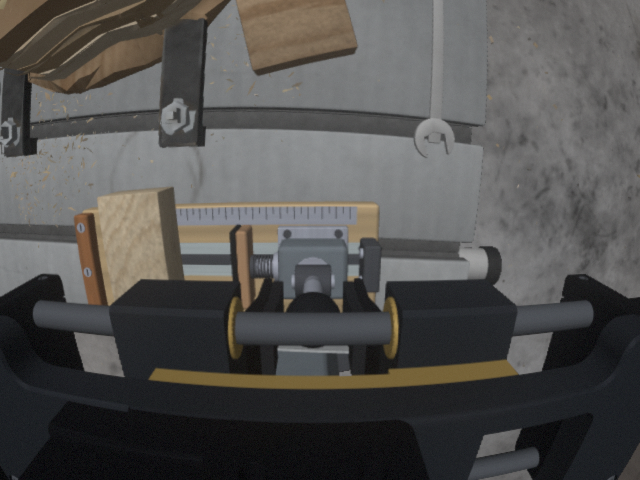

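The knob is between the fingers at (313,315) and the fingers are still closing at 28 mm. I'll let them finish and start sliding toward +y.

>>> jog_arm --pt "1 0 0 0 0 0 0" --pt "1 0 0 0 0 0 0" --pt "1 0 -0.002 0 0 0 0" --pt "1 0 -0.006 0 0 0 0" --pt "1 0 -0.012 0 0 0 0" --pt "1 0 -0.018 0 0 0 0" --pt "1 0 -0.024 0 0 0 0" --pt "1 0 -0.03 0 0 0 0" --pt "1 0 -0.036 0 0 0 0" --pt "1 0 -0.04 0 0 0 0"

```text
time_s: 10.9
tcp_pos: [0.4415, -0.1236, 0.118]
ee_rot: [[0.977, -0.215, -0.0], [-0.215, -0.977, 0.0], [-0.0, -0.0, -1.0]]
wrist_force: [-0.2, -1.8, -0.1]
gripper_width: 0.267
```

>>> jog_arm --pt "1 0 -0.003 0 0 0 0" --pt "1 0 -0.006 0 0 0 0" --pt "1 0 -0.009 0 0 0 0" --pt "1 0 -0.012 0 0 0 0" --pt "1 0 -0.015 0 0 0 0" --pt "1 0 -0.018 0 0 0 0" --pt "1 0 -0.021 0 0 0 0" --pt "1 0 -0.024 0 0 0 0" --pt "1 0 -0.026 0 0 0 0" --pt "1 0 -0.028 0 0 0 0"

```text
time_s: 11.73
tcp_pos: [0.4473, -0.0968, 0.118]
ee_rot: [[0.977, -0.215, -0.0], [-0.215, -0.977, 0.0], [-0.0, 0.0, -1.0]]
wrist_force: [-1.8, -1.7, -0.0]
gripper_width: 0.266
```

```bash
cat >> h.py <<'E'
def loc(w):
    p=np.load("sled.npy"); d=np.array(w)[:2]-p[:2];a=p[2];return np.round([d@[np.cos(a),np.sin(a)],d@[-np.sin(a),np.cos(a)],w[2]],4)
def rep(s):
    a=np.load("sled.npy")[2];f=s["wrist_force"];print("t",s["time_s"],"loc",loc(s["tcp_pos"]),"F sled",np.round([f[0]*np.cos(a)+f[1]*np.sin(a),-f[0]*np.sin(a)+f[1]*np.cos(a),f[2]],1),"w",round(s["gripper_width"]*87,1))
E
python3 - <<'E'
from h import *
from station import *
s=sense();rep(s)
c=capture("wrist");cv2.imwrite("pics/w9.png",c["frame"][:,:,::-1])
import pickle;pickle.dump((c,s),open("w9.pkl","wb"))
t=capture("top");cv2.imwrite("pics/t9.png",cv2.resize(t["frame"][255:365,255:415,::-1],None,fx=5,fy=5,interpolation=cv2.INTER_CUBIC))
E
```

```text
t 11.7333 loc [ 0.0188 -0.0021  0.118 ] F sled [-1.4 -2.  -0. ] w 23.1
```

View pics/w9.png

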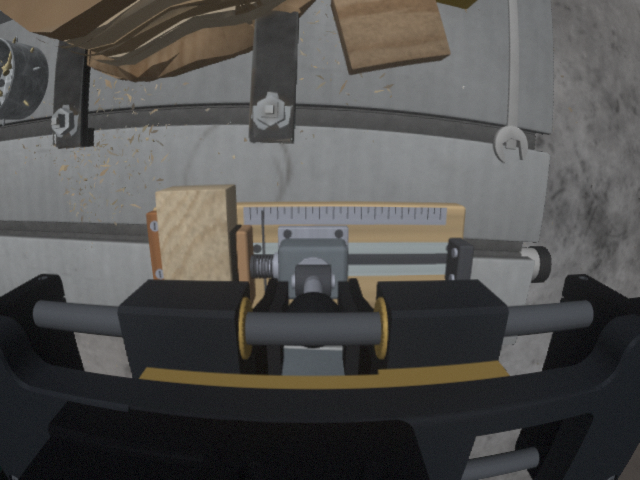

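View pics/t9.png

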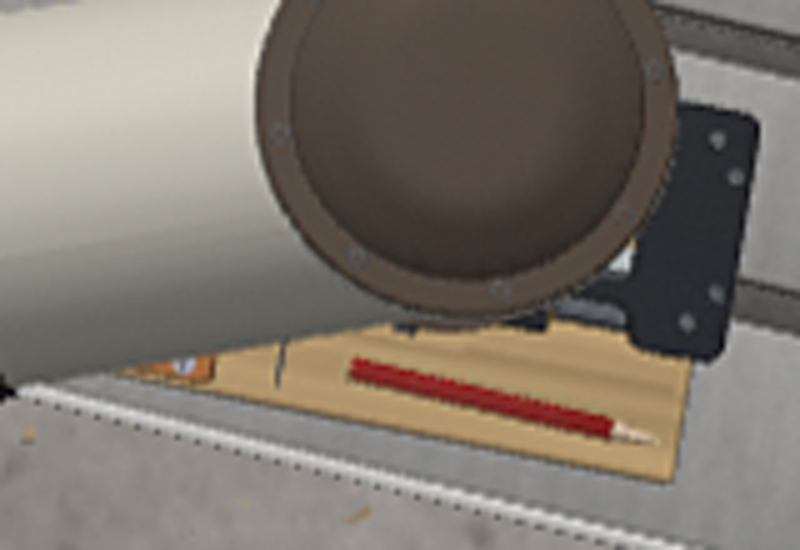

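The wrist view shows the scribed line at about u=263 and the plate's front edge at about u=278. The pad touches the blank at (240,260), and the blank is almost at the strip. I'll zoom to measure.

```bash
cat >> h.py <<'E'
def wz(c,name,box=(140,190,380,310)):
    x0,y0,x1,y1=box; cv2.imwrite(f"pics/{name}.png",cv2.resize(c["frame"][y0:y1,x0:x1,::-1],None,fx=3.3 if x1-x0>200 else 6,fy=3.3 if x1-x0>200 else 6,interpolation=cv2.INTER_CUBIC))
E
python3 - <<'E'
from h import *
import pickle
c,s=pickle.load(open("w9.pkl","rb"))
wz(c,"w9z",(230,195,350,290))
E
```

```text
(no output)
```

View pics/w9z.png

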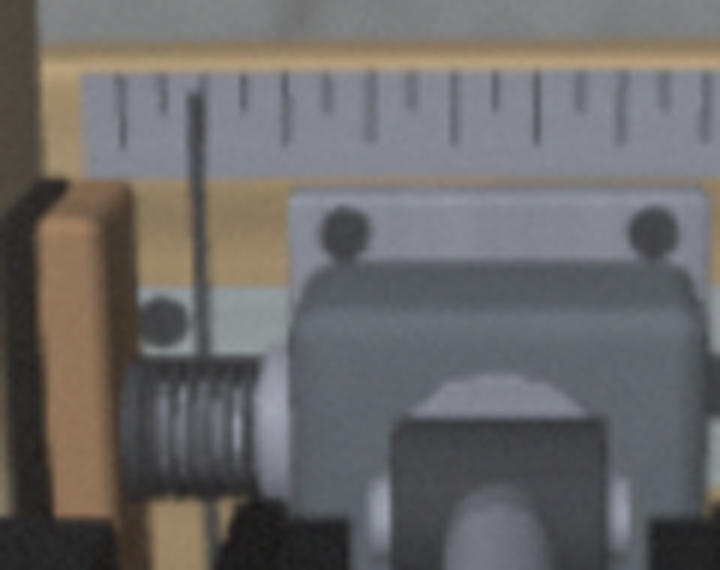

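Run:
```python
from h import *
import pickle
c,s=pickle.load(open("w9.pkl","rb"))
def px(u,v): return ((u+.5)/6-.5+230,(v+.5)/6-.5+195)
for n,u,v,z in[("line",199,200,.018),("line",196,110,.018),("plate front",289,200,.026),("plate back",708,200,.026),("pad front?",30,190,.047)]:
    print(n,loc(onz(c,*px(u,v),z,True)))
for n,u,v in[("u+1",199,200),("u+1",205,200)]: print(loc(onz(c,*px(u,v),.018,True)))
```

```text
line [0.0312 0.0335 0.018 ]
line [0.0422 0.0335 0.018 ]
plate front [0.033  0.0218 0.026 ]
plate back [ 0.033  -0.0269  0.026 ]
pad front? [0.0389 0.0479 0.047 ]
[0.0312 0.0335 0.018 ]
[0.0312 0.0328 0.018 ]
```

The edge is 10.6–11.7 mm short of the line by the various estimates. I'll advance 9 mm and measure again.

>>> jog_arm --pt "1 0 -0.001 0 0 0 0" --pt "1 0 -0.002 0 0 0 0" --pt "1 0 -0.003 0 0 0 0" --pt "1 0 -0.0045 0 0 0 0" --pt "1 0 -0.006 0 0 0 0" --pt "1 0 -0.0075 0 0 0 0" --pt "1 0 -0.009 0 0 0 0" --pt "1 0 -0.009 0 0 0 0" --pt "1 0 -0.009 0 0 0 0" --pt "1 0 -0.009 0 0 0 0"

```text
time_s: 12.67
tcp_pos: [0.4489, -0.0891, 0.118]
ee_rot: [[0.977, -0.215, -0.001], [-0.215, -0.977, -0.001], [-0.001, 0.002, -1.0]]
wrist_force: [-1.2, -5.6, 0.8]
gripper_width: 0.265
```

Run:
```python
from h import *
from station import *
s=sense();rep(s)
c=capture("wrist");cv2.imwrite("pics/w10.png",c["frame"][:,:,::-1])
import pickle;pickle.dump((c,s),open("w10.pkl","wb"))
wz(c,"w10z",(230,195,350,290))
```

```text
t 12.6667 loc [0.0187 0.0058 0.118 ] F sled [ 0.  -5.7  0.8] w 23.1
```

View pics/w10z.png

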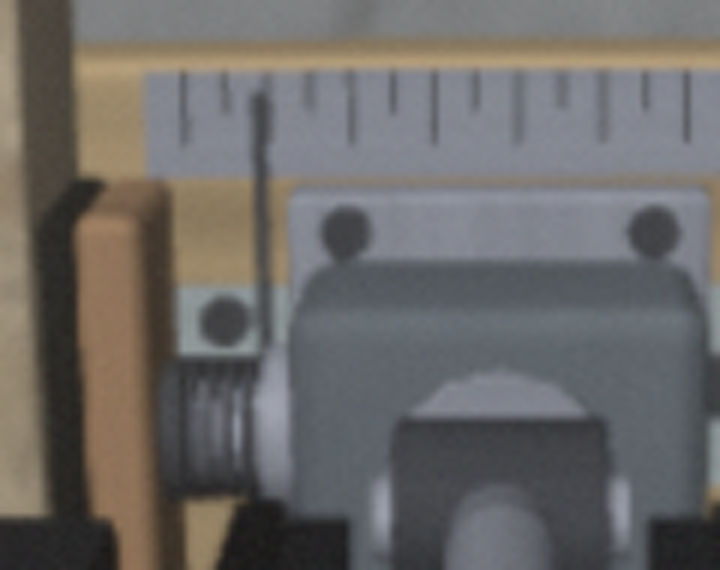

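View pics/w10.png

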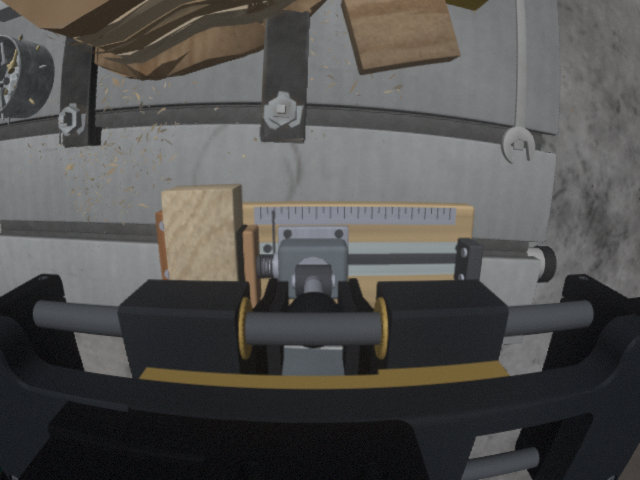

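The spring is now compressed by about 4.5 mm and the line at u≈261 (zoomed) is ahead of the plate's edge. Corrected for the plate's height and scaled by its 50 mm depth, about 3.5–4 mm remain.

>>> jog_arm --pt "1 0 -0.001 0 0 0 0" --pt "1 0 -0.002 0 0 0 0" --pt "1 0 -0.003 0 0 0 0" --pt "1 0 -0.004 0 0 0 0" --pt "1 0 -0.004 0 0 0 0" --pt "1 0 -0.004 0 0 0 0" --pt "1 0 -0.004 0 0 0 0" --pt "1 0 -0.004 0 0 0 0" --pt "1 0 -0.004 0 0 0 0" --pt "1 0 -0.004 0 0 0 0"

```text
time_s: 13.55
tcp_pos: [0.4497, -0.0858, 0.118]
ee_rot: [[0.977, -0.215, -0.002], [-0.215, -0.977, -0.002], [-0.001, 0.003, -1.0]]
wrist_force: [-1.5, -8.4, -1.1]
gripper_width: 0.269
```

Run:
```python
from h import *
from station import *
s=sense();rep(s)
c=capture("wrist");cv2.imwrite("pics/w11.png",c["frame"][:,:,::-1])
import pickle;pickle.dump((c,s),open("w11.pkl","wb"))
wz(c,"w11z",(230,195,350,290))
sc=capture("scene");cv2.imwrite("pics/s11.png",cv2.resize(sc["frame"][240:340,230:320,::-1],None,fx=6,fy=6,interpolation=cv2.INTER_CUBIC))
pickle.dump(sc,open("s11.pkl","wb"))
```

```text
t 13.55 loc [0.0187 0.0092 0.118 ] F sled [ 0.4 -8.6 -1.1] w 23.4
```

View pics/w11z.png

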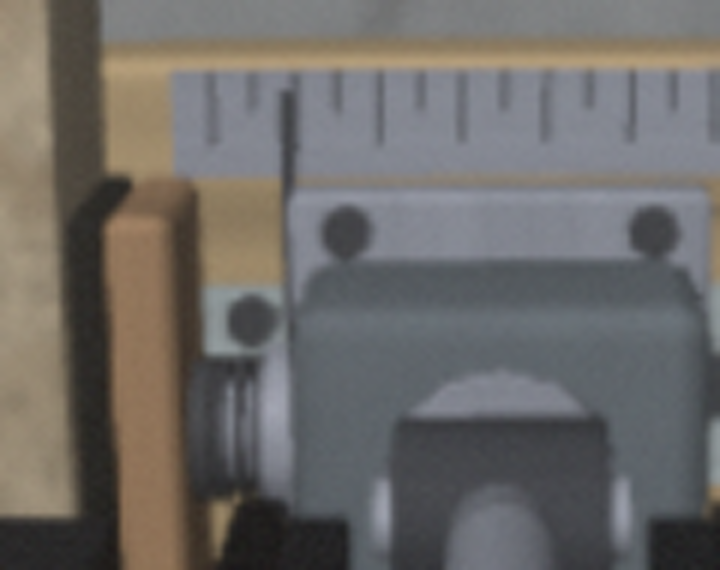

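View pics/s11.png

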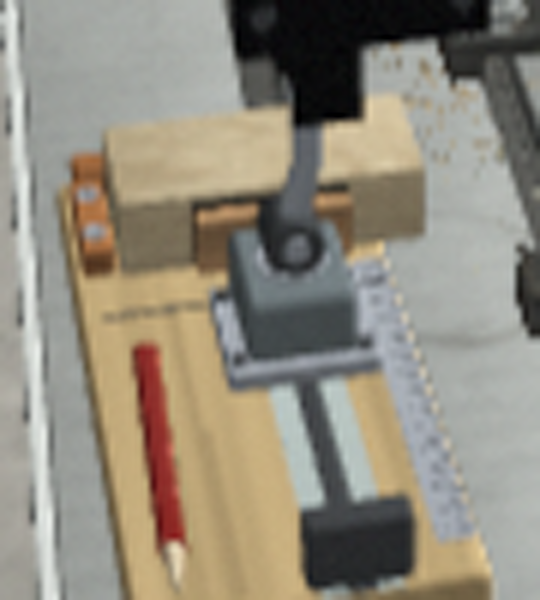

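The ruler ticks give 0.12 mm per zoomed pixel. The line is at u≈289 and the plate's lower front edge works out to u≈295.6, so about 0.8 mm remains. The force fits a pad about 7 mm in. I'll correct by that amount.

>>> jog_arm --pt "1 0 -0.0005 0 0 0 0" --pt "1 0 -0.001 0 0 0 0" --pt "1 0 -0.001 0 0 0 0" --pt "1 0 -0.001 0 0 0 0" --pt "1 0 -0.001 0 0 0 0" --pt "1 0 -0.001 0 0 0 0" --pt "1 0 -0.001 0 0 0 0" --pt "1 0 -0.001 0 0 0 0" --pt "1 0 -0.001 0 0 0 0" --pt "1 0 -0.001 0 0 0 0"

```text
time_s: 14.48
tcp_pos: [0.4498, -0.085, 0.118]
ee_rot: [[0.977, -0.215, -0.002], [-0.215, -0.977, -0.003], [-0.001, 0.003, -1.0]]
wrist_force: [-1.1, -10.7, -0.8]
gripper_width: 0.267
```

Run:
```python
from h import *
from station import *
s=sense();rep(s)
c=capture("wrist");cv2.imwrite("pics/w12.png",c["frame"][:,:,::-1])
import pickle;pickle.dump((c,s),open("w12.pkl","wb"))
wz(c,"w12z",(230,195,350,290))
```

```text
t 14.4833 loc [0.0187 0.01   0.118 ] F sled [  1.2 -10.7  -0.8] w 23.3
```

View pics/w12z.png

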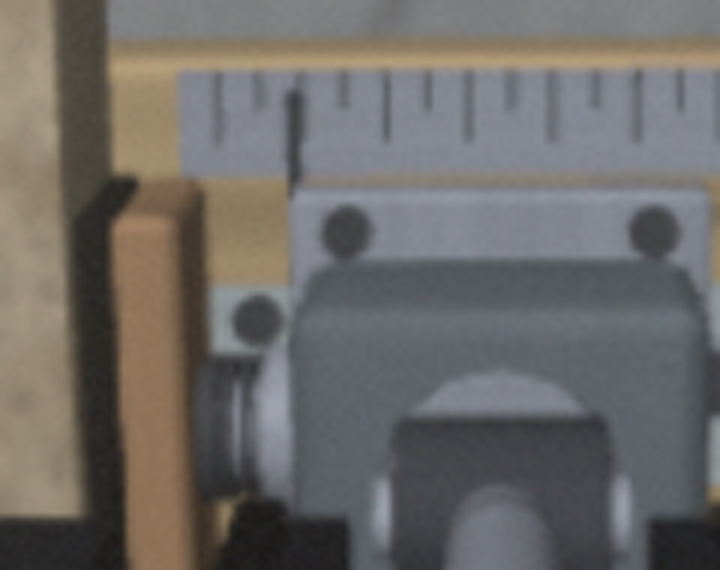

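View pics/w12.png

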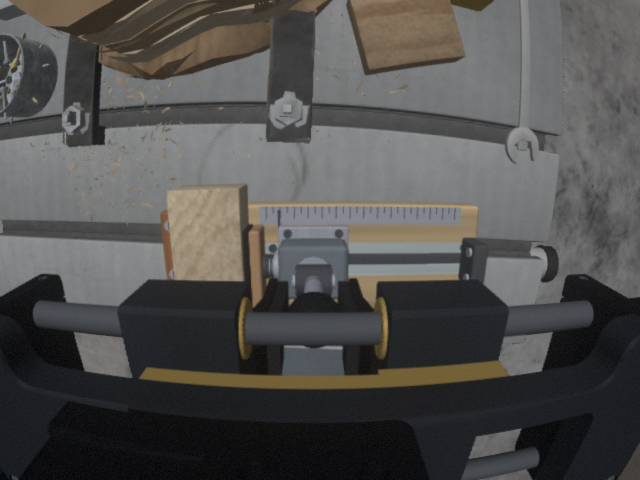

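The line at u≈295 is now under the plate's lower front edge (u≈295.6). The 10.7 N matches a pad 8 mm in (8.8 N) plus 1.5 N friction. Now I'll swing the lever along its arc toward +x, in two stages.

>>> jog_arm --pt "1 0.0035 0 0.0005 0 0 0" --pt "1 0.007 0 0.001 0 0 0" --pt "1 0.0105 0 0.002 0 0 0" --pt "1 0.014 0 0.003 0 0 0" --pt "1 0.0175 0 0.004 0 0 0" --pt "1 0.021 0 0.0055 0 0 0" --pt "1 0.024 0 0.007 0 0 0" --pt "1 0.0275 0 0.0085 0 0 0" --pt "1 0.0275 0 0.0085 0 0 0" --pt "1 0.0275 0 0.0085 0 0 0"

```text
time_s: 15.37
tcp_pos: [0.4762, -0.0908, 0.1093]
ee_rot: [[0.977, -0.215, -0.003], [-0.215, -0.977, -0.002], [-0.003, 0.003, -1.0]]
wrist_force: [-2.6, -8.9, 0.9]
gripper_width: 0.272
```

Run:
```python
from h import *
from station import *
s=sense();rep(s)
c=capture("wrist");cv2.imwrite("pics/w13.png",c["frame"][:,:,::-1])
wz(c,"w13z",(230,195,350,320))
sc=capture("scene");cv2.imwrite("pics/s13.png",cv2.resize(sc["frame"][200:350,230:430,::-1],None,fx=4,fy=4,interpolation=cv2.INTER_CUBIC))
```

```text
t 15.3667 loc [0.0457 0.01   0.1093] F sled [-0.6 -9.2  0.9] w 23.6
```

View pics/w13.png

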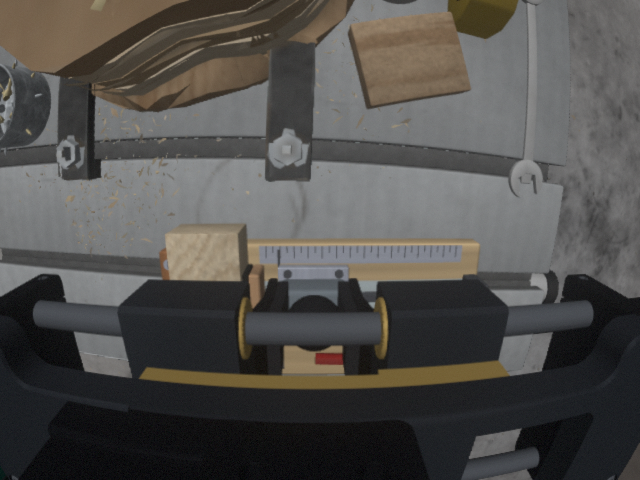

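View pics/s13.png

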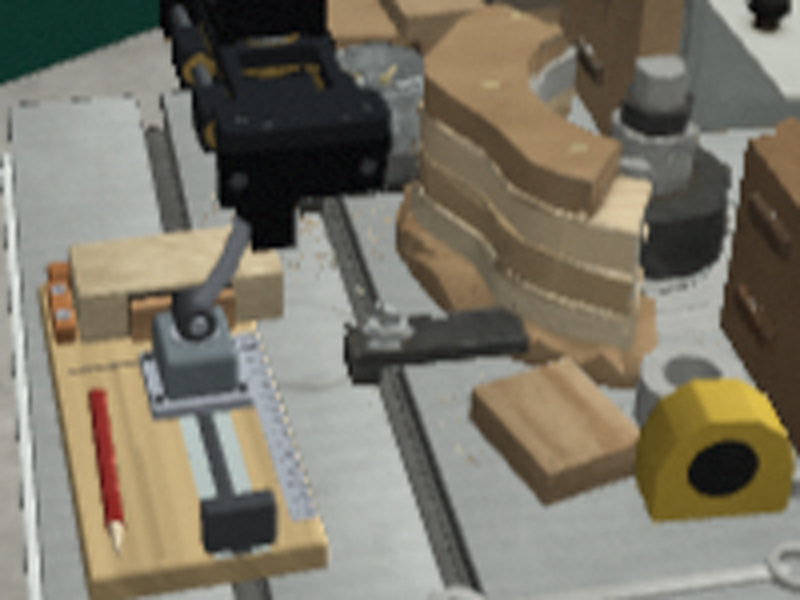

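The lever is about 0.5 rad over, the y position hasn't changed and forces are low. I'll check that the wooden jig won't foul the hand at the end of the swing.

Run:
```python
from h import *
import pickle
t=pickle.load(open("cams.pkl","rb"))["top"]
for u,v in [(245,160),(258,205),(300,219),(335,208),(368,186)]:
    for z in (.02,.1): print((u,v),z,onz(t,u,v,z).round(3),loc(onz(t,u,v,z)))
```

```text
(245, 160) 0.02 [0.721 0.076 0.02 ] [0.249  0.2261 0.02  ]
(245, 160) 0.1 [0.694 0.064 0.1  ] [0.2253 0.2079 0.1   ]
(258, 205) 0.02 [0.629 0.051 0.02 ] [0.1645 0.1812 0.02  ]
(258, 205) 0.1 [0.61 0.04 0.1 ] [0.1481 0.1669 0.1   ]
(300, 219) 0.02 [ 0.599 -0.031  0.02 ] [0.153  0.0951 0.02  ]
(300, 219) 0.1 [ 0.583 -0.034  0.1  ] [0.1375 0.0881 0.1   ]
(335, 208) 0.02 [ 0.62  -0.099  0.02 ] [0.1876 0.0324 0.02  ]
(335, 208) 0.1 [ 0.601 -0.097  0.1  ] [0.1692 0.0308 0.1   ]
(368, 186) 0.02 [ 0.662 -0.166  0.02 ] [ 0.2437 -0.0229  0.02  ]
(368, 186) 0.1 [ 0.64  -0.157  0.1  ] [ 0.2204 -0.0198  0.1   ]
```

>>> jog_arm --pt "1 0.003 0 0.002 0 0 0" --pt "1 0.0075 0 0.0045 0 0 0" --pt "1 0.0115 0 0.0075 0 0 0" --pt "1 0.015 0 0.011 0 0 0" --pt "1 0.0185 0 0.0145 0 0 0" --pt "1 0.022 0 0.0185 0 0 0" --pt "1 0.025 0 0.0225 0 0 0" --pt "1 0.0275 0 0.027 0 0 0" --pt "1 0.0275 0 0.027 0 0 0" --pt "1 0.0275 0 0.027 0 0 0"

```text
time_s: 16.3
tcp_pos: [0.5042, -0.0969, 0.0825]
ee_rot: [[0.977, -0.215, -0.001], [-0.215, -0.977, -0.002], [-0.0, 0.003, -1.0]]
wrist_force: [-1.1, -11.0, -0.3]
gripper_width: 0.267
```

Run:
```python
from h import *
from station import *
s=sense();rep(s)
c=capture("wrist");cv2.imwrite("pics/w14.png",c["frame"][:,:,::-1])
sc=capture("scene");cv2.imwrite("pics/s14.png",cv2.resize(sc["frame"][200:350,230:430,::-1],None,fx=4,fy=4,interpolation=cv2.INTER_CUBIC))
```

```text
t 16.3 loc [0.0744 0.0101 0.0825] F sled [  1.3 -11.   -0.3] w 23.2
```

View pics/w14.png

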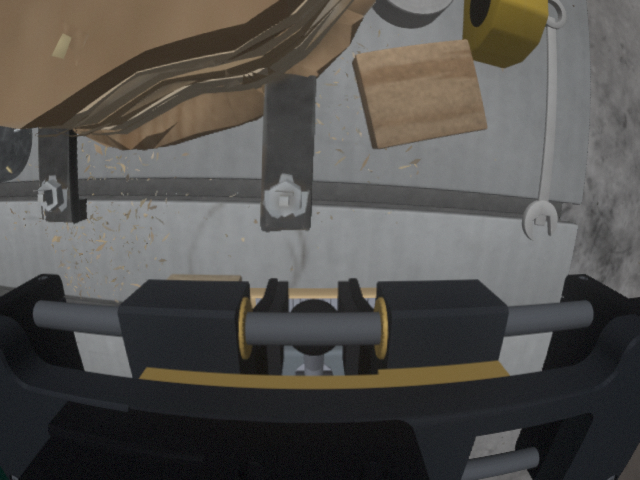

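View pics/s14.png

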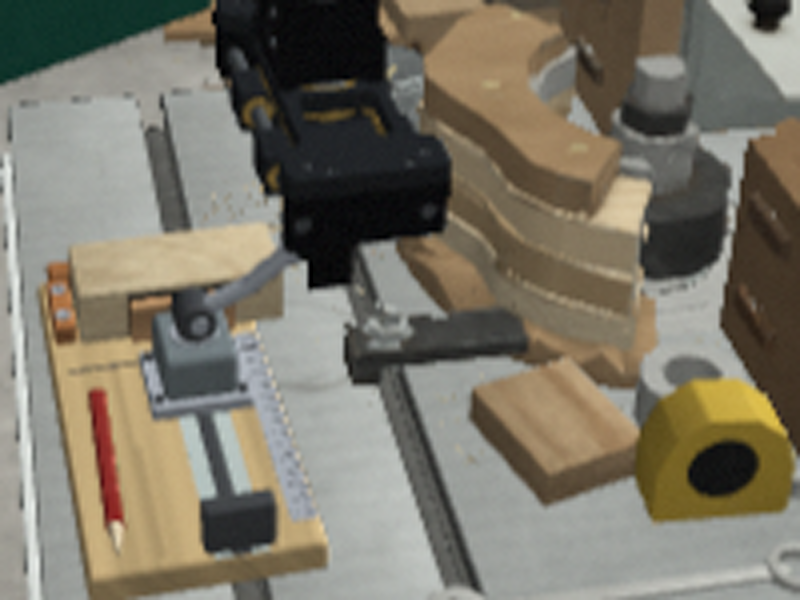

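Run:
```python
from h import *
from station import *
import pickle
c=capture("wrist")
for u,v in [(10,128),(65,125),(140,75),(250,40),(350,5),(80,140),(130,148),(240,118)]:
    print((u,v),[loc(onz(c,u,v,z,True))[:2].tolist() for z in (.02,.06,.1,.13)])
print(loc(c["world_from_camera"][:3,3]))
sc=pickle.load(open("cams.pkl","rb"))["scene"]
# jig top near corner scene px
def zs(u,v): return (u/4+230,v/4+200)
for uv in [(428,70),(520,140),(600,215)]:
    print(uv,[loc(onz(sc,*zs(*uv),z))[:2].tolist() for z in (.08,.1,.12,.14)])
```

```text
(10, 128) [[0.1759, 0.2392], [0.1703, 0.1981], [0.1647, 0.157], [0.1605, 0.1262]]
(65, 125) [[0.1699, 0.1808], [0.1654, 0.1501], [0.1609, 0.1195], [0.1574, 0.0966]]
(140, 75) [[0.1959, 0.1192], [0.1867, 0.0996], [0.1775, 0.0801], [0.1706, 0.0654]]
(250, 40) [[0.2115, 0.0472], [0.1995, 0.0406], [0.1875, 0.0339], [0.1785, 0.0289]]
(350, 5) [[0.2345, -0.0129], [0.2183, -0.0088], [0.2022, -0.0046], [0.1901, -0.0015]]
(80, 140) [[0.1579, 0.1675], [0.1555, 0.1393], [0.1531, 0.111], [0.1513, 0.0898]]
(130, 148) [[0.1487, 0.127], [0.148, 0.1061], [0.1472, 0.0851], [0.1467, 0.0693]]
(240, 118) [[0.1627, 0.053], [0.1595, 0.0453], [0.1562, 0.0376], [0.1538, 0.0318]]
[0.1446 0.0101 0.2429]
(428, 70) [[0.1864, 0.2029], [0.1757, 0.1675], [0.1649, 0.132], [0.1541, 0.0966]]
(520, 140) [[0.2153, 0.1115], [0.2034, 0.0795], [0.1916, 0.0475], [0.1797, 0.0155]]
(600, 215) [[0.2326, 0.0275], [0.2201, -0.0013], [0.2076, -0.0302], [0.1951, -0.059]]
```

There is clearance: the jig is at local x ≥ 148 mm and the gripper body will reach only about 121 mm. I'll finish the swing, going slightly past 1.40 so the lever reaches its stop.

>>> jog_arm --pt "1 0.002 0 0.003 0 0 0" --pt "1 0.0035 0 0.0065 0 0 0" --pt "1 0.005 0 0.01 0 0 0" --pt "1 0.006 0 0.0135 0 0 0" --pt "1 0.007 0 0.017 0 0 0" --pt "1 0.008 0 0.0205 0 0 0" --pt "1 0.0085 0 0.0235 0 0 0" --pt "1 0.0085 0 0.0245 0 0 0" --pt "1 0.0085 0 0.0245 0 0 0" --pt "1 0.0085 0 0.0245 0 0 0"

```text
time_s: 17.28
tcp_pos: [0.5133, -0.099, 0.0588]
ee_rot: [[0.977, -0.214, 0.001], [-0.214, -0.977, -0.003], [0.002, 0.002, -1.0]]
wrist_force: [0.1, -11.1, 1.7]
gripper_width: 0.263
```

Run:
```python
from h import *
from station import *
s=sense();rep(s)
c=capture("wrist");cv2.imwrite("pics/w15.png",c["frame"][:,:,::-1])
sc=capture("scene");cv2.imwrite("pics/s15.png",cv2.resize(sc["frame"][240:340,230:330,::-1],None,fx=6,fy=6,interpolation=cv2.INTER_CUBIC))
t=capture("top");cv2.imwrite("pics/t15.png",cv2.resize(t["frame"][255:365,255:415,::-1],None,fx=5,fy=5,interpolation=cv2.INTER_CUBIC))
```

```text
t 17.2833 loc [0.0837 0.01   0.0588] F sled [  2.4 -10.8   1.7] w 22.9
```

View pics/s15.png

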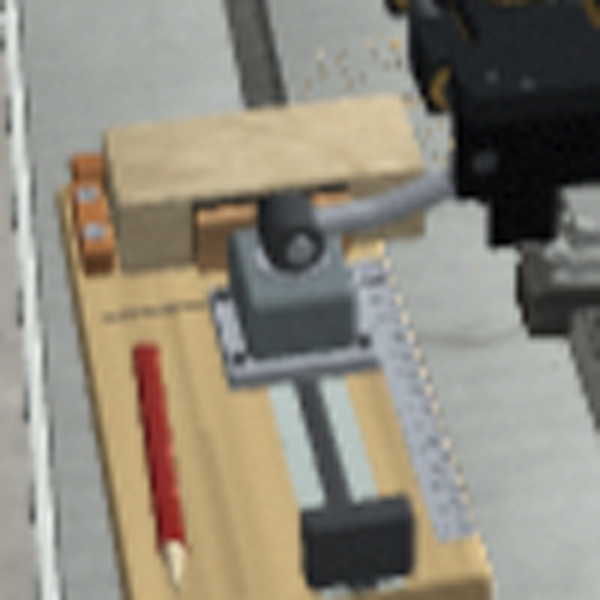

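View pics/t15.png

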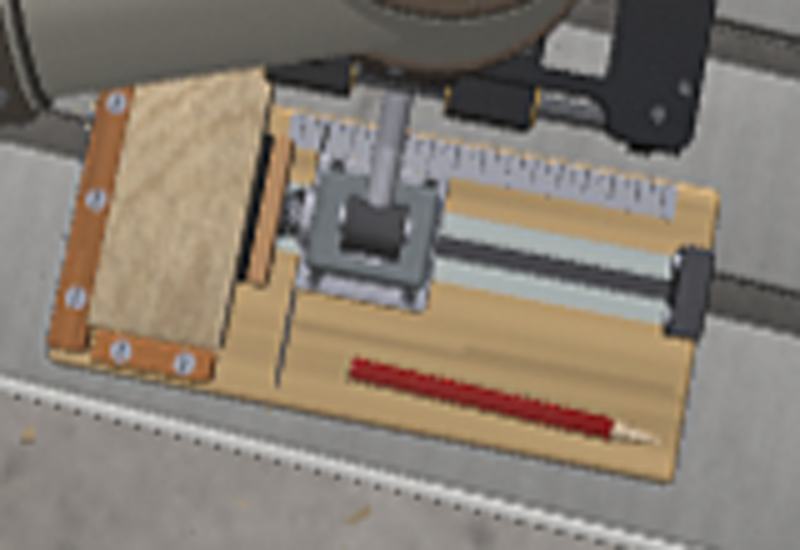

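View pics/w15.png

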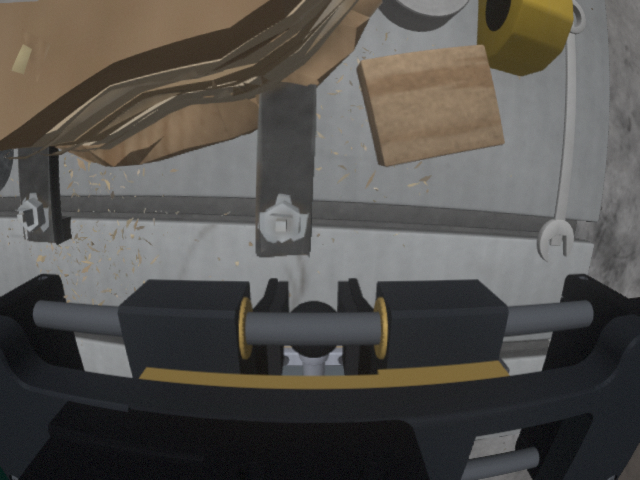

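The top view shows the blank square against the strip and the end stop, with the scribed line at (293,260) running into the plate's front edge and the lever lying toward +x. The downward force is only 1.7 N, so the lever may be just short of its stop. I'll press down further to feel for it.

>>> jog_arm --pt "1 0 0 0.0005 0 0 0" --pt "1 0 0 0.001 0 0 0" --pt "1 0.0005 0 0.0015 0 0 0" --pt "1 0.0005 0 0.002 0 0 0" --pt "1 0.0005 0 0.0025 0 0 0" --pt "1 0.0005 0 0.003 0 0 0" --pt "1 0.0005 0 0.003 0 0 0" --pt "1 0.0005 0 0.003 0 0 0" --pt "1 0.0005 0 0.003 0 0 0" --pt "1 0.0005 0 0.003 0 0 0"

```text
time_s: 18.27
tcp_pos: [0.5138, -0.0991, 0.0561]
ee_rot: [[0.977, -0.214, 0.001], [-0.214, -0.977, -0.003], [0.002, 0.002, -1.0]]
wrist_force: [0.4, -10.9, 4.3]
gripper_width: 0.262
```

Run:
```python
from h import *
from station import *
s=sense();rep(s);print(s["moment"])
```

```text
t 18.2667 loc [0.0842 0.01   0.0561] F sled [  2.8 -10.6   4.3] w 22.8
[-3.19545819  0.36149136  0.05187523]
```

The tool moved the full 3 mm with 4 N, which is lever friction and not the stop. I'll continue.

>>> jog_arm --pt "1 0 0 0.0005 0 0 0" --pt "1 0 0 0.001 0 0 0" --pt "1 0 0 0.0015 0 0 0" --pt "1 0 0 0.002 0 0 0" --pt "1 0 0 0.0025 0 0 0" --pt "1 0 0 0.003 0 0 0" --pt "1 0 0 0.003 0 0 0" --pt "1 0 0 0.003 0 0 0" --pt "1 0 0 0.003 0 0 0" --pt "1 0 0 0.003 0 0 0"

```text
time_s: 19.1
tcp_pos: [0.5142, -0.0992, 0.0551]
ee_rot: [[0.977, -0.213, 0.002], [-0.213, -0.977, -0.003], [0.003, 0.003, -1.0]]
wrist_force: [-4.1, -8.8, 17.1]
gripper_width: 0.264
```

Run:
```python
from h import *
from station import *
s=sense();rep(s);print(s["moment"])
c=capture("scene");cv2.imwrite("pics/s16.png",cv2.resize(c["frame"][240:340,250:350,::-1],None,fx=6,fy=6,interpolation=cv2.INTER_CUBIC))
c=capture("wrist");cv2.imwrite("pics/w16.png",c["frame"][:,:,::-1]);wz(c,"w16z",(250,270,370,380))
```

```text
t 19.1 loc [0.0846 0.01   0.0551] F sled [-2.1 -9.4 17.1] w 23.0
[-2.79664727  1.53053182  0.00369481]
```

View pics/s16.png

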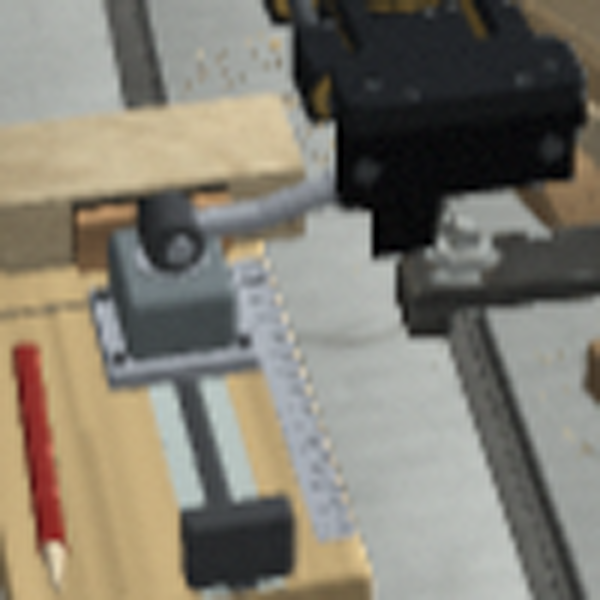

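View pics/w16z.png

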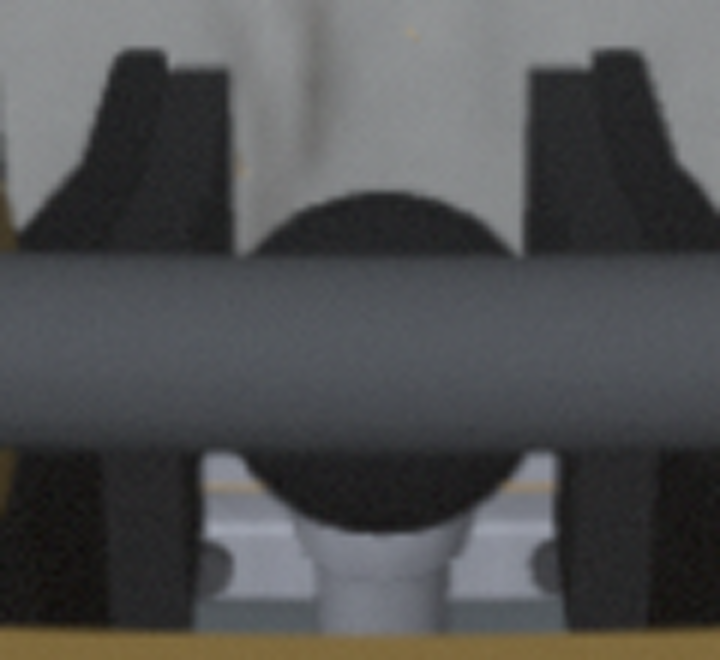

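The force jumped to 17 N with only 1 mm of motion, so the lever is on its closed stop. I'll ease off 1 mm, keeping a light push, and do the final check.

>>> jog_arm --pt "1 0 0 -0.0005 0 0 0" --pt "1 0 0 -0.001 0 0 0" --pt "1 0 0 -0.001 0 0 0" --pt "1 0 0 -0.001 0 0 0" --pt "1 0 0 -0.001 0 0 0" --pt "1 0 0 -0.001 0 0 0" --pt "1 0 0 -0.001 0 0 0" --pt "1 0 0 -0.001 0 0 0" --pt "1 0 0 -0.001 0 0 0" --pt "1 0 0 -0.001 0 0 0"

```text
time_s: 20.03
tcp_pos: [0.5141, -0.0992, 0.0554]
ee_rot: [[0.977, -0.214, 0.002], [-0.214, -0.977, -0.003], [0.003, 0.003, -1.0]]
wrist_force: [-3.5, -9.9, 11.3]
gripper_width: 0.266
```

Run:
```python
from h import *
from station import *
s=sense();rep(s);print(s["moment"])
t=capture("top");cv2.imwrite("pics/t17.png",cv2.resize(t["frame"][268:343,262:362,::-1],None,fx=8,fy=8,interpolation=cv2.INTER_CUBIC))
```

```text
t 20.0333 loc [0.0845 0.01   0.0554] F sled [ -1.3 -10.4  11.3] w 23.2
[-2.89421833  1.01532075  0.09252329]
```

View pics/t17.png

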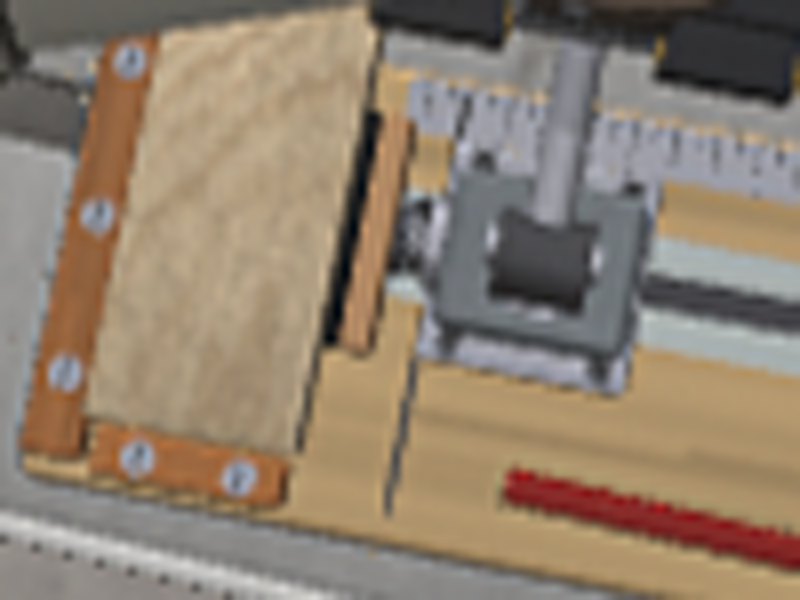

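Final view: the blank sits flush on the strip (left edge from (150,50) to (92,410)) and at the end stop ((95,425) to (290,455)). The pad is pressed in. The scribed line from (388,510) to (415,360) continues along the plate's front edge from (418,355) to (455,165). Handing in.

Run:
```python
from station import *
print(finish_job())
```

```text
the job is handed in; nothing more can be done
None
```

The job is handed in: at about 20 s, the blank is clamped in the sled, the lever is fully down and the gripper is still holding the knob. The hand-in gave no verdict.

- **Blank:** I laid it flat against the end stop (about 9 N of contact when set down), roughly 25 mm short of the back strip and 1–2° askew. The clamp then pushed it home and squared it; the last top view shows it flush along the strip and at the stop.
- **Clamp:** I slid it by the knob until its front edge reached the scribed line. The wrist and top pictures agree to within about 1 mm. The 10–11 N sideways force fits a pad about 8 mm in (8.8 N) plus 1.5 N friction, and the hand's position along the track did not change during the swing.
- **Lever:** I swung it down towards +x until the force jumped to 17 N with almost no motion, which I took as the closed stop. I then eased off and finished with about 11 N down and about 10 N holding the clamp on the line.

**Disagreement:** The arm's own position put the clamp about 1.5 mm past where the camera-fitted sled pose said the line was. I trusted the direct view of the line against the plate edge and the matching pad force. The stop also came about 3 mm lower at the knob than I had calculated for 1.40 rad, so I went by the force there.

**Other items:** The pencil, spanner and other loose items were not touched in any view I took; I made no separate position check.

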